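# Put the filter-change kit away at the parts counter

## Robot

A 6-joint arm with a two-finger parallel gripper is mounted at the origin on the work surface. World frame = base frame: x ahead of the robot, y to its left, z up, the work surface at z = 0. Lengths are in m, angles in rad, forces in N, time in s.
With the tool pointing down it reaches from about 0.4 to 0.825 m from the base axis. Payload 7 kg.
Tool frame: the origin (TCP) lies at the centre of the arm's flange, where the gripper is bolted on; the fingertips stand 178 mm ahead of it and the grasp point (between the pads) lies 159 mm ahead of it; z points along the fingers, y is the direction in which the jaws open and shut (so a half turn about z gives the same grasp; the last joint's range is limited). The gripper opens to 88 mm and grips with 3 to 60 N. Pads are 19 mm wide; open, the fingers measure 130 mm over their backs; the gripper's body (78 mm by 193 mm) begins 47 mm behind the grasp point.
Start: joints at [0.288, 0.359, 0.012, 0, -1.224, -0.288], TCP at [0.675, -0, 0.405] pointing down, gripper open.
Joint ranges: [-3.07, 3.07], [-1.43, 2.12], [-1.02, 1.25], [-3.03, 1.67], [-3.05, -0], [-3.03, 3.03]. Speed limits (rad/s): [2.39, 2.39, 3.01, 3.14, 3.14, 3.14].

## Interface

Orientations are given as [roll, pitch, yaw] about the fixed x, y, z axes, in that order (R = Rz(yaw) Ry(pitch) Rx(roll)).
In Python, from plant import arm gives the robot as it stands.
- The arm moves only by the shell command python3 -m pendant 'ROWS' [OPENING] [FORCE]. ROWS is JSON, a list of rows, each an object of numbers: "dx", "dy", "dz": the shift along the tool's x, y, z as a fraction of full scale; "wx", "wy", "wz": the turn, a rotation vector about the tool's x, y, z as a fraction of full scale. In form: [{"dx": .., "dy": .., "dz": .., "wx": .., "wy": .., "wz": ..}, ...]. A call has 1 to 20 rows; each row is the pose to reach, as a shift and turn from the pose commanded when the call began, along the tool's axes at that moment; what a row does not reach only later rows make up. Full scale, the value 1, is 60 cm for a shift and pi/2 rad for a turn. A row lasts 1/12 s, in which the tool goes at most 41.7 mm and 7.16 degrees, less where a joint would pass 70% of its speed; a pose out of reach is approached as far as the arm can. A call with a number of a shift or a turn outside -1 to 1 is refused whole. A call with a gripper value outside its range is refused whole. OPENING is the opening in per cent of the stroke, from 0 (shut) to 100 (fully open), set as the call begins (- or left out, the last holds). The fingers move at their own pace and stop on an object; FORCE is the grip in N (left out, the last holds). Time passes only in rows, so rows that repeat a pose let the fingers close. It gives the time, the measured TCP pose, the force and the opening at its end, in the units of the state.
- arm.state(): the state, without advancing time (a new reading comes with each control period).
- arm.capture(name): name is "scene" or "side" or "wrist"; returns the picture (384x512x3 uint8, red, green, blue); there is no depth.
- arm.camera_params(name): a dict with "camera_matrix" (3x3 intrinsics, pixels), "k1" (the pictures are not rectified: a ray, as slopes to the right and down, at radius r is drawn at 1 + k1 r^2 times it, then the intrinsics apply), "origin" and "attitude" of the camera in the world. Camera axes: x right, y down, z forward; pixel columns grow to the right and rows downward; lengths in m; the calibration is good to about 2 mm. A picture is of the moment at which its call begins: read the wrist's pose just before it. camera_params takes no time and is no camera call; for the wrist camera it gives the pose at the moment of the call.
- arm.finish_job(): hands the job in, once; it reports no verdict.
The state is a dict: "time": time; "q": joint angles; "dq": joint speeds; "tau": joint torques, N m; "tcp_pos": TCP position; "ee_rot": TCP orientation; "contact_force": force on the tool from outside, world axes, zero at the start; "wrist_torque": the same for the moment, N m; "gripper_width": opening from 0.0 (shut) to 1.0 (fully open).
Only numpy, scipy, OpenCV 4.12 (cv2) and the standard library are available. Lean on these libraries where they do the work, as an engineer would, in place of code of your own. Each camera call takes 0.05 s, during which the arm holds its last target. There are 200 camera calls.

## Task

Clear the peg stand first: take the tall white carton from in front of it and stand it upright in the grey tray. Then hang every red-handled ring wrench by its ring on the slanted pegs (any peg, any order), and stand the two black filters upright in the open drawer and push the drawer fully shut; leave the other goods as they are.

Things in the scene. Friction and masses are not known exactly. Their poses are not given: they have to be found in the camera images.
- stand: grey stand with a blue cross-bar, fixed; place and yaw vary. Origin on the table below the middle of the bar's front face; x points behind the bar, away from the robot. Bar 310 mm long (along y), 210 to 240 mm above the table, 22 mm deep; 20 mm posts at y = +-140 mm; foot plate 12 mm thick from x = 10 to 160 mm; open in front and below the bar
- peg1: steel peg, 12 mm diameter, 85 mm long with a round tip, fixed to the stand's bar at y = 95 mm, 225 mm above the table. Origin at its root on the bar's front face; its z axis runs along the peg to the tip, upward at 60 degrees above level and leaning towards the robot; its x axis points away from the robot, 30 degrees above level; its y is the stand's y.
- peg2: steel peg, 12 mm diameter, 85 mm long with a round tip, fixed to the stand's bar at y = 0 mm, 225 mm above the table. Origin at its root on the bar's front face; its z axis runs along the peg to the tip, upward at 60 degrees above level and leaning towards the robot; its x axis points away from the robot, 30 degrees above level; its y is the stand's y.
- peg3: steel peg, 12 mm diameter, 85 mm long with a round tip, fixed to the stand's bar at y = -95 mm, 225 mm above the table. Origin at its root on the bar's front face; its z axis runs along the peg to the tip, upward at 60 degrees above level and leaning towards the robot; its x axis points away from the robot, 30 degrees above level; its y is the stand's y.
- wrench1: ring wrench (may be absent): steel ring with red handle, 142 mm long, 0.18 kg, lying flat. Origin at the middle of its length, on its underside; x points from handle to ring. Handle 22 mm wide, 20 mm high, from x = -71 to +10 mm; ring 62 mm outer, 54 mm inner diameter, 20 mm high, centred at x = +40 mm, axis along z
- wrench2: ring wrench (may be absent): steel ring with red handle, 142 mm long, 0.18 kg, lying flat. Origin at the middle of its length, on its underside; x points from handle to ring. Handle 22 mm wide, 20 mm high, from x = -71 to +10 mm; ring 62 mm outer, 54 mm inner diameter, 20 mm high, centred at x = +40 mm, axis along z
- wrench3: ring wrench (may be absent): steel ring with red handle, 142 mm long, 0.18 kg, lying flat. Origin at the middle of its length, on its underside; x points from handle to ring. Handle 22 mm wide, 20 mm high, from x = -71 to +10 mm; ring 62 mm outer, 54 mm inner diameter, 20 mm high, centred at x = +40 mm, axis along z
- wrench1_ring (a point): centre of wrench1's ring, at half its 20 mm height; axes as wrench1's
- wrench2_ring (a point): centre of wrench2's ring, at half its 20 mm height; axes as wrench2's
- wrench3_ring (a point): centre of wrench3's ring, at half its 20 mm height; axes as wrench3's
- carton: tall white carton with a yellow band, 90 x 60 x 220 mm (x, y, z), 0.25 kg, standing on the table about 140 mm in front of the stand's bar, in the way of the pegs. Origin at the centre of its underside. Grip it across its 60 mm (its y).
- tray: grey open tray, fixed, 170 x 170 mm outside, 5 mm walls and floor, 45 mm high, to the left. Origin at the centre of its underside, z up.
- filter1: black round filter with a yellow band, 52 mm diameter, 66 mm high, 0.22 kg, standing upright. Origin at the centre of its underside, z up.
- filter2: black round filter with a yellow band, 52 mm diameter, 66 mm high, 0.22 kg, standing upright. Origin at the centre of its underside, z up.
- cab_drawer0 (a joint): how far the drawer is open, m: 0 shut, 0.13 to 0.148 at the start; opens towards the robot, along drawer_floor's -x. The only drawer, blue-fronted, of a fixed grey cabinet 300 mm wide and 125 mm high, whose place and yaw vary; about 1 N of friction, no spring
- drawer_floor (a point): point on the drawer's inner floor, midway across (moves with it; x points into the cabinet, z up), 22 mm above the table. Inside 175 mm (x) by 258 mm (y); from x = -57 mm (inside of the front) to +117 mm; 140 mm open, only x = -57 to +76 mm is open to above. Blue front rises about 92 mm above this floor, side walls 80 mm; 90 mm of room under the cabinet's top
- cab_drawer0_handle (a point): middle of the drawer's handle, a level 11 mm bar 120 mm long along drawer_floor's y, 35 mm in front of the drawer's front face
- spray: red spray bottle with a black cap, a bystander to be left alone; origin at the centre of its underside
- stock_box: squat yellow carton with a white label, a bystander to be left alone; origin at the centre of its underside
- white_box: small white carton with a blue band, a bystander to be left alone; origin at the centre of its underside

How it is judged:
On the way, in this order (a step that is already met when the one before it is completed fails the run):
1. the white carton stands upright in the grey tray (x of carton in the frame of tray between -0.06 and 0.06 m and y of carton in the frame of tray between -0.06 and 0.06 m and z of carton in the frame of tray between -0.005 and 0.015 m and angle between carton's own z axis and vertical below 0.15 rad and linear speed of carton below 0.05 m/s), for 0.2 s.
2. every wrench hangs by its ring on a peg (((x of wrench1_ring in the frame of peg1 between -0.027 and 0.027 m and y of wrench1_ring in the frame of peg1 between -0.027 and 0.027 m and z of wrench1_ring in the frame of peg1 between -0.03 and 0.075 m) or (x of wrench1_ring in the frame of peg2 between -0.027 and 0.027 m and y of wrench1_ring in the frame of peg2 between -0.027 and 0.027 m and z of wrench1_ring in the frame of peg2 between -0.03 and 0.075 m) or (x of wrench1_ring in the frame of peg3 between -0.027 and 0.027 m and y of wrench1_ring in the frame of peg3 between -0.027 and 0.027 m and z of wrench1_ring in the frame of peg3 between -0.03 and 0.075 m)) and linear speed of each of wrench1, wrench2, wrench3 below 0.05 m/s and ((x of wrench2_ring in the frame of peg1 between -0.027 and 0.027 m and y of wrench2_ring in the frame of peg1 between -0.027 and 0.027 m and z of wrench2_ring in the frame of peg1 between -0.03 and 0.075 m) or (x of wrench2_ring in the frame of peg2 between -0.027 and 0.027 m and y of wrench2_ring in the frame of peg2 between -0.027 and 0.027 m and z of wrench2_ring in the frame of peg2 between -0.03 and 0.075 m) or (x of wrench2_ring in the frame of peg3 between -0.027 and 0.027 m and y of wrench2_ring in the frame of peg3 between -0.027 and 0.027 m and z of wrench2_ring in the frame of peg3 between -0.03 and 0.075 m)) and ((x of wrench3_ring in the frame of peg1 between -0.027 and 0.027 m and y of wrench3_ring in the frame of peg1 between -0.027 and 0.027 m and z of wrench3_ring in the frame of peg1 between -0.03 and 0.075 m) or (x of wrench3_ring in the frame of peg2 between -0.027 and 0.027 m and y of wrench3_ring in the frame of peg2 between -0.027 and 0.027 m and z of wrench3_ring in the frame of peg2 between -0.03 and 0.075 m) or (x of wrench3_ring in the frame of peg3 between -0.027 and 0.027 m and y of wrench3_ring in the frame of peg3 between -0.027 and 0.027 m and z of wrench3_ring in the frame of peg3 between -0.03 and 0.075 m))), for 0.2 s.
At the end, for the whole second after the job is handed in: Carton upright (0.15 rad) on the tray floor; each wrench present hangs at rest with a peg through its ring (ring centre within 27 mm of the peg axis, short of the tip); both filters upright (0.2 rad) on the drawer floor; drawer shut to within 10 mm (all of step 1 and all of step 2 and x of filter1 in the frame of drawer_floor between -0.055 and 0.115 m and y of filter1 in the frame of drawer_floor between -0.125 and 0.125 m and z of filter1 in the frame of drawer_floor between -0.006 and 0.012 m and angle between each of filter1, filter2's own z axis and vertical below 0.2 rad and x of filter2 in the frame of drawer_floor between -0.055 and 0.115 m and y of filter2 in the frame of drawer_floor between -0.125 and 0.125 m and z of filter2 in the frame of drawer_floor between -0.006 and 0.012 m and value of joint cab_drawer0 below 0.01 m); the robot touches nothing.
It fails at once if red spray bottle with a black cap is shifted more than 30 mm or tipped (distance of spray from where it was at the start of the episode above 0.03 m or angle between spray's own z axis and vertical above 0.4 rad).
It fails at once if squat yellow carton with a white label is shifted more than 30 mm or tipped (distance of stock_box from where it was at the start of the episode above 0.03 m or angle between stock_box's own z axis and vertical above 0.4 rad).
It fails at once if small white carton with a blue band is shifted more than 30 mm or tipped (distance of white_box from where it was at the start of the episode above 0.03 m or angle between white_box's own z axis and vertical above 0.4 rad).
Of wrench1, wrench2, wrench3 only 2 to 3 are there at a start; the rules pass over those that are not, and their reading is None.
At some moment in a run one of wrench1, wrench2, wrench3 may be knocked a few centimetres aside while the robot is not near it.
It also fails if it takes over 208 s, if anything falls off the work surface, if the arm or the gripper's body presses on something with over 40 N, if the wrist force passes 120 N, or if a joint passes its speed limit or range.

## Working session

There is one attempt and no reset: what is moved stays moved. The work goes in short steps, Python scripts to look and compute and a shell command to move; the robot and the scene stay as the last step left them, time stands still between calls to the robot, and variables do not carry over. Pictures are saved under pics/ and viewed, about 12 in all and at most 16, crops included, and the job is handed in when it is done.

```bash
mkdir -p pics; ls; cat > h.py <<'E'
import numpy as np, cv2, sys
from plant import arm
from scipy.spatial.transform import Rotation as Rot
def snap(cam,name):
    p=arm.camera_params(cam); im=arm.capture(cam)
    cv2.imwrite(f'pics/{name}.png',cv2.cvtColor(im,cv2.COLOR_RGB2BGR)); np.save(f'pics/{name}.npy',im)
    import pickle; pickle.dump(p,open(f'pics/{name}.pkl','wb')); return im,p
def attR(p):
    a=np.array(p['attitude'],float)
    return a if a.shape==(3,3) else Rot.from_euler('xyz',a).as_matrix()
def ray(p,uv):
    K=np.array(p['camera_matrix']);uv=np.atleast_2d(uv).astype(float)
    d=(uv-K[:2,2])/[K[0,0],K[1,1]]; x=d.copy()
    for _ in range(20): x=d/(1+p['k1']*(x**2).sum(1,keepdims=True))
    r=np.c_[x,np.ones(len(x))]@attR(p).T
    return np.array(p['origin']),r
def onz(p,uv,z):
    o,r=ray(p,uv); return o+r*((z-o[2])/r[:,2:])
def proj(p,X):
    c=(np.atleast_2d(X)-p['origin'])@attR(p); s=c[:,:2]/c[:,2:]
    s=s*(1+p['k1']*(s**2).sum(1,keepdims=True)); K=np.array(p['camera_matrix']); return s*[K[0,0],K[1,1]]+K[:2,2]
def tri(p1,u1,p2,u2):
    o1,r1=ray(p1,u1);o2,r2=ray(p2,u2);r1=r1[0];r2=r2[0]
    t=np.linalg.lstsq(np.c_[r1,-r2],o2-o1,rcond=None)[0]; a=o1+t[0]*r1;b=o2+t[1]*r2
    return (a+b)/2,np.linalg.norm(a-b)
def blobs(im,lo,hi,amin=60):
    hsv=cv2.cvtColor(im,cv2.COLOR_RGB2HSV); m=cv2.inRange(hsv,np.array(lo),np.array(hi))
    if lo[0]==0 and hi[0]<=12: m|=cv2.inRange(hsv,np.array([170,lo[1],lo[2]]),np.array([180,hi[1],hi[2]]))
    cs,_=cv2.findContours(m,cv2.RETR_EXTERNAL,cv2.CHAIN_APPROX_NONE)
    return m,[c for c in cs if cv2.contourArea(c)>=amin]
def load(name):
    import pickle; return np.load(f'pics/{name}.npy'),pickle.load(open(f'pics/{name}.pkl','rb'))
def delta(pos,R):
    "rows needed from present pose to reach TCP pos with rotation matrix R"
    s=arm.state(); R0=np.array(s['ee_rot'],float); R0=R0 if R0.shape==(3,3) else Rot.from_euler('xyz',R0).as_matrix()
    d=R0.T@(np.array(pos)-s['tcp_pos'])/.6; w=Rot.from_matrix(R0.T@R).as_rotvec()/(np.pi/2)
    print('d',d.round(4),'w',w.round(4)); return d,w
E
python3 - <<'E'
from h import *
s=arm.state();print({k:np.round(v,3) for k,v in s.items()})
a,p=snap('scene','s0');b,q=snap('side','d0')
for x in(p,q):print({k:np.round(v,3).tolist() for k,v in x.items()})
cv2.imwrite('pics/both.png',cv2.cvtColor(a,cv2.COLOR_RGB2BGR))
E
```

```text
pics
{'time': np.float64(0.0), 'q': array([ 0.288,  0.359,  0.011, -0.   , -1.224, -0.288]), 'dq': array([ 0.002,  0.   ,  0.   , -0.   , -0.   ,  0.   ]), 'tau': array([-1.0000e-03, -5.8273e+01,  2.9306e+01,  6.9970e+00,  7.0000e-03,
       -0.0000e+00]), 'tcp_pos': array([ 0.675, -0.   ,  0.404]), 'ee_rot': array([ 3.14 , -0.   , -1.571]), 'contact_force': array([ 0.126,  0.398, -1.201]), 'wrist_torque': array([ 0.007, -0.006,  0.022]), 'gripper_width': np.float64(1.001)}
{'camera_matrix': [[416.341, 0.0, 256.161], [0.0, 416.341, 186.199], [0.0, 0.0, 1.0]], 'k1': -0.137, 'origin': [1.358, -0.233, 0.978], 'attitude': [-2.332, -0.02, 1.378]}
{'camera_matrix': [[381.234, 0.0, 250.222], [0.0, 381.234, 193.498], [0.0, 0.0, 1.0]], 'k1': 0.039, 'origin': [0.122, -0.764, 1.014], 'attitude': [-2.374, 0.003, -0.498]}
```

View pics/s0.png

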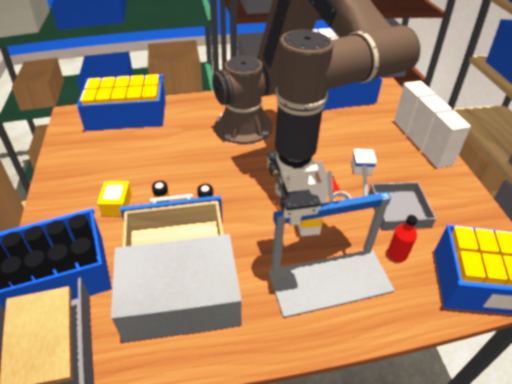

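View pics/d0.png

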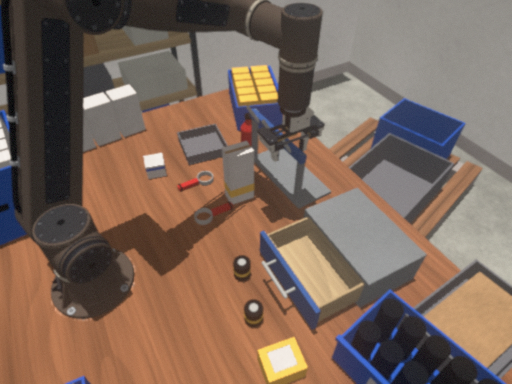

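Side view: carton at (238,172), wrenches at about (196,182) and (213,213), filters at (242,266) and (254,312), tray at (203,143), drawer at (310,265). I'll enlarge the middle of it.

```bash
python3 - <<'E'
from h import *
im,p=load('d0')
c=im[100:330,140:400]
cv2.imwrite('pics/d0c.png',cv2.cvtColor(cv2.resize(c,None,fx=3,fy=2.6,interpolation=cv2.INTER_CUBIC),cv2.COLOR_RGB2BGR))
m,cs=blobs(im,[0,120,60],[8,255,255],25)
for c in cs: print('red',cv2.contourArea(c),cv2.minAreaRect(c),onz(p,cv2.minAreaRect(c)[0],.02).round(3))
m,cs=blobs(im,[20,100,100],[35,255,255],15)
for c in cs: print('yel',cv2.contourArea(c),cv2.minAreaRect(c))
E
```

```text
red 151.0 ((222.14199829101562, 208.44082641601562), (9.384615898132324, 22.692310333251953), 67.38013458251953) [[0.457 0.063 0.02 ]]
red 143.5 ((187.53445434570312, 184.08619689941406), (7.984899520874023, 21.726354598999023), 68.19859313964844) [[0.397 0.234 0.02 ]]
red 185.0 ((245.5, 131.5), (25.0, 11.0), 90.0) [[0.737 0.415 0.02 ]]
yel 1298.5 ((281.7554626464844, 358.9525451660156), (34.25973892211914, 41.43634796142578), 70.01689147949219)
yel 464.5 ((243.6992950439453, 83.93772888183594), (37.4036865234375, 17.35960578918457), 72.6459732055664)
yel 445.0 ((263.55609130859375, 82.29513549804688), (37.38556671142578, 15.95183277130127), 69.775146484375)
```

View pics/d0c.png

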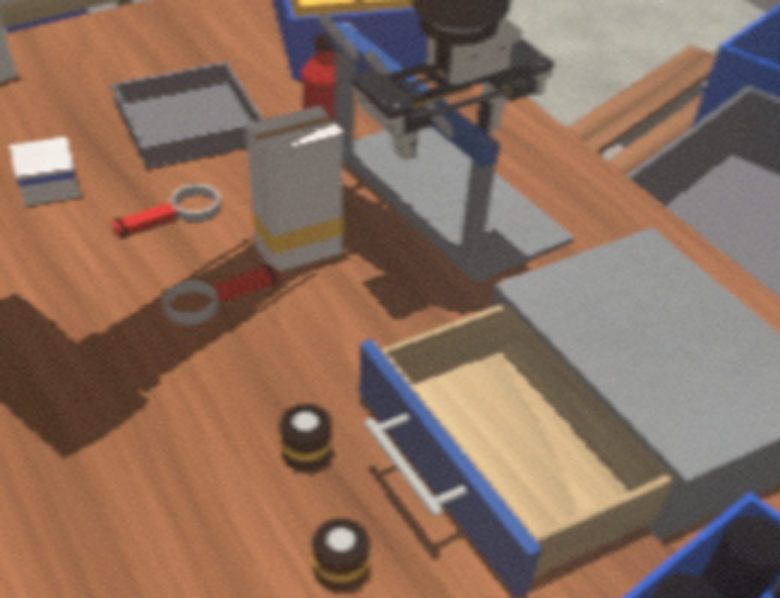

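```bash
python3 - <<'E'
from h import *
im,p=load('d0');ims,ps=load('s0')
f=lambda a:[(x/3+140,y/2.6+100) for x,y in a]
def pr(n,pts,z): print(n,onz(p,f(pts),z).round(3).tolist())
pr('carton top',[(248,124),(322,108),(343,132),(266,155)],.22)
pr('carton base',[(270,270),(343,250),(256,246)],0)
pr('tray top',[(112,84),(224,65),(260,115),(148,167)],.045)
pr('filters top',[(306,420),(341,540)],.066)
pr('drawer front top',[(368,343),(538,548)],.114)
pr('cab top',[(655,230),(497,290),(688,482)],.125)
pr('rings',[(195,203),(191,302)],.01)
pr('wrench ends',[(118,226),(270,278)],.01)
pr('whitebox top',[(42,158)],.06)
pr('bar end top',[(495,145)],.24)
print('scene: footplate',onz(ps,[(283,313),(393,293),(378,252),(270,292)],.012).round(3).tolist())
print('bar top ends',onz(ps,[(274,213),(388,197)],.24).round(3).tolist())
print('cab',onz(ps,[(112,312-0)],0).round(3), onz(ps,[(113,300),(240,289),(227,236),(119,244)],.125).round(3).tolist())
print('tray sc',onz(ps,[(432,218),(424,183)],.045).round(3).tolist())
for n,c,ims_ in (('side',p,None),('scene',ps,None)): print(n, proj(c,[.675,0,.245]).round(0))
print('gripper cen check: wrist cam',{k:np.round(v,3).tolist() for k,v in arm.camera_params('wrist').items()})
snap('wrist','w0')
E
```

```text
carton top [[0.506, 0.136, 0.22], [0.592, 0.126, 0.22], [0.59, 0.073, 0.22], [0.497, 0.074, 0.22]]
carton base [[0.498, 0.086, 0.0], [0.594, 0.078, 0.0], [0.504, 0.136, 0.0]]
tray top [[0.469, 0.517, 0.045], [0.627, 0.489, 0.045], [0.615, 0.347, 0.045], [0.437, 0.307, 0.045]]
filters top [[0.402, -0.192, 0.066], [0.362, -0.336, 0.066]]
drawer front top [[0.491, -0.158, 0.114], [0.491, -0.444, 0.114]]
cab top [[0.85, -0.159, 0.125], [0.643, -0.16, 0.125], [0.643, -0.452, 0.125]]
rings [[0.47, 0.243, 0.01], [0.389, 0.07, 0.01]]
wrench ends [[0.367, 0.245, 0.01], [0.488, 0.065, 0.01]]
whitebox top [[0.322, 0.372, 0.06]]
bar end top [[0.704, -0.045, 0.24]]
scene: footplate [[0.844, -0.042, 0.012], [0.844, 0.268, 0.012], [0.704, 0.281, 0.012], [0.776, -0.061, 0.012]]
bar top ends [[0.7, -0.045, 0.24], [0.698, 0.256, 0.24]]
cab [[ 0.76  -0.481 -0.   ]] [[0.804, -0.448, 0.125], [0.823, -0.15, 0.125], [0.656, -0.157, 0.125], [0.636, -0.439, 0.125]]
tray sc [[0.635, 0.487, 0.045], [0.482, 0.538, 0.045]]
side [[289. 149.]]
scene [[290. 202.]]
gripper cen check: wrist cam {'camera_matrix': [[300.246, 0.0, 253.302], [0.0, 300.246, 190.08], [0.0, 0.0, 1.0]], 'k1': 0.009, 'origin': [0.674, -0.076, 0.386], 'attitude': [2.857, -0.0, 3.141]}
```

View pics/w0.png

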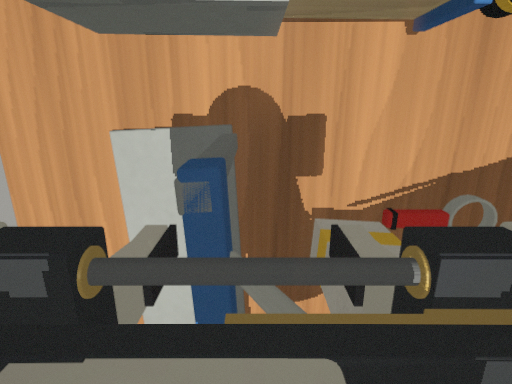

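Wrist view: the gripper straddles peg3 and the bar end (blue, 205,240), with the carton at (350,270) and one wrench at (440,215). The measurements agree with each other:
- **Stand:** about (0.684, 0.108), yaw about 0.
- **Carton:** about (0.548, 0.104).

I'll raise the arm straight up first, then go over the carton.

```bash
python3 -m pendant '[{"dz":-0.1},{"dz":-0.2},{"dz":-0.25},{"dz":-0.25},{"dz":-0.25},{"dx":-0.17,"dy":0.21,"dz":-0.25,"wz":1},{"dx":-0.17,"dy":0.21,"dz":-0.25,"wz":1},{"dx":-0.17,"dy":0.21,"dz":-0.25,"wz":1},{"dx":-0.17,"dy":0.21,"dz":-0.25,"wz":1},{"dx":-0.17,"dy":0.21,"dz":-0.25,"wz":1},{"dx":-0.17,"dy":0.21,"dz":-0.25,"wz":1},{"dx":-0.17,"dy":0.21,"dz":-0.25,"wz":1},{"dx":-0.17,"dy":0.21,"dz":-0.25,"wz":1},{"dx":-0.17,"dy":0.21,"dz":-0.25,"wz":1},{"dx":-0.17,"dy":0.21,"dz":-0.25,"wz":1},{"dx":-0.17,"dy":0.21,"dz":-0.25,"wz":1},{"dx":-0.17,"dy":0.21,"dz":-0.25,"wz":1},{"dx":-0.17,"dy":0.21,"dz":-0.25,"wz":1},{"dx":-0.17,"dy":0.21,"dz":-0.25,"wz":1},{"dx":-0.17,"dy":0.21,"dz":-0.25,"wz":1}]' 100 20
python3 - <<'E'
from h import *
s=arm.state();print(s['q'],s['tcp_pos'],s['ee_rot'])
a,_=snap('side','d1');b,_=snap('wrist','w1')
cv2.imwrite('pics/m1.png',cv2.cvtColor(np.vstack([cv2.resize(a[100:330,130:400],(800,340)),cv2.resize(b,(800,600))[:260]]),cv2.COLOR_RGB2BGR))
E
```

```text
[ 2.88092040e-01  3.59217178e-01  1.12568462e-02 -2.73311478e-04
 -1.22408918e+00 -2.88130461e-01] [ 6.74849904e-01 -8.28043667e-06  4.03932311e-01] [ 3.14031810e+00 -1.09769286e-04 -1.57092771e+00]invalid input at $[0]: expected keys dx, dy, dz, wx, wy, wz
```

View pics/m1.png

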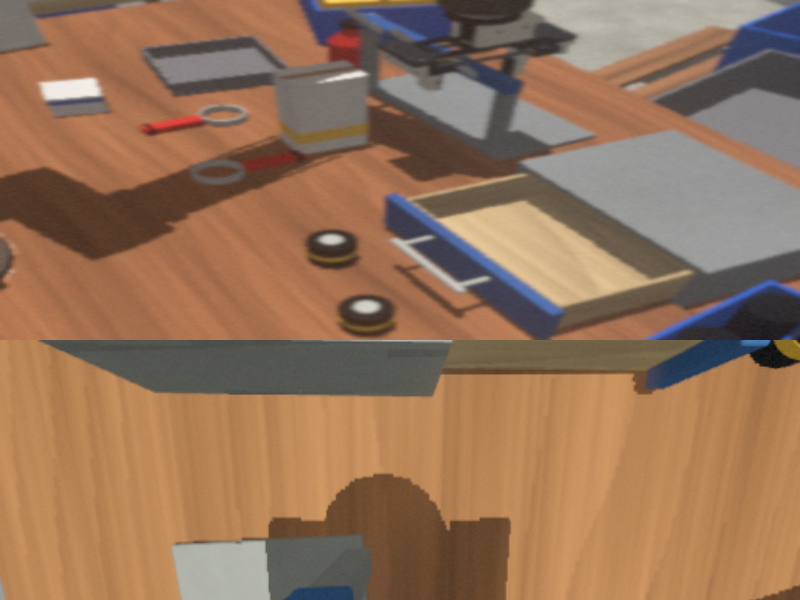

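All six keys are required, so the move was refused; the arm hasn't moved and that picture shows nothing new. I'll retype the rows.

```bash
python3 -m pendant '[{"dx":0,"dy":0,"dz":-0.2,"wx":0,"wy":0,"wz":0},{"dx":0,"dy":0,"dz":-0.25,"wx":0,"wy":0,"wz":0},{"dx":0,"dy":0,"dz":-0.25,"wx":0,"wy":0,"wz":0},{"dx":0,"dy":0,"dz":-0.25,"wx":0,"wy":0,"wz":0},{"dx":0,"dy":0,"dz":-0.25,"wx":0,"wy":0,"wz":0},{"dx":-0.17,"dy":0.21,"dz":-0.25,"wx":0,"wy":0,"wz":1},{"dx":-0.17,"dy":0.21,"dz":-0.25,"wx":0,"wy":0,"wz":1},{"dx":-0.17,"dy":0.21,"dz":-0.25,"wx":0,"wy":0,"wz":1},{"dx":-0.17,"dy":0.21,"dz":-0.25,"wx":0,"wy":0,"wz":1},{"dx":-0.17,"dy":0.21,"dz":-0.25,"wx":0,"wy":0,"wz":1},{"dx":-0.17,"dy":0.21,"dz":-0.25,"wx":0,"wy":0,"wz":1},{"dx":-0.17,"dy":0.21,"dz":-0.25,"wx":0,"wy":0,"wz":1},{"dx":-0.17,"dy":0.21,"dz":-0.25,"wx":0,"wy":0,"wz":1},{"dx":-0.17,"dy":0.21,"dz":-0.25,"wx":0,"wy":0,"wz":1},{"dx":-0.17,"dy":0.21,"dz":-0.25,"wx":0,"wy":0,"wz":1},{"dx":-0.17,"dy":0.21,"dz":-0.25,"wx":0,"wy":0,"wz":1},{"dx":-0.17,"dy":0.21,"dz":-0.25,"wx":0,"wy":0,"wz":1},{"dx":-0.17,"dy":0.21,"dz":-0.25,"wx":0,"wy":0,"wz":1},{"dx":-0.17,"dy":0.21,"dz":-0.25,"wx":0,"wy":0,"wz":1},{"dx":-0.17,"dy":0.21,"dz":-0.25,"wx":0,"wy":0,"wz":1}]' 100 20
python3 - <<'E'
from h import *
s=arm.state();print(s['q'].round(3),s['tcp_pos'],s['ee_rot'])
a,_=snap('side','d1');b,_=snap('wrist','w1');c,_=snap('scene','s1')
v=np.hstack([cv2.resize(a[100:350,130:400],(432,400)),b[:,:]  [:,72:440].copy() if 0 else cv2.resize(b,(368,400))])
v=np.vstack([v,np.hstack([cv2.resize(c[130:340,200:460],(400,200)),cv2.resize(b[200:],(400,200))])])
cv2.imwrite('pics/m1b.png',cv2.cvtColor(v,cv2.COLOR_RGB2BGR))
E
```

```text
time: 1.92
tcp_pos: [0.5489, 0.1019, 0.5545]
ee_rot: [-3.142, -0.0, -3.139]
contact_force: [-0.2, -0.3, 0.5]
gripper_width: 1.003
[ 0.534  0.104  0.012 -0.    -1.479 -2.102] [0.54890746 0.10193847 0.55452791] [-3.14154101e+00 -2.02780210e-04 -3.13873348e+00]
```

View pics/m1b.png

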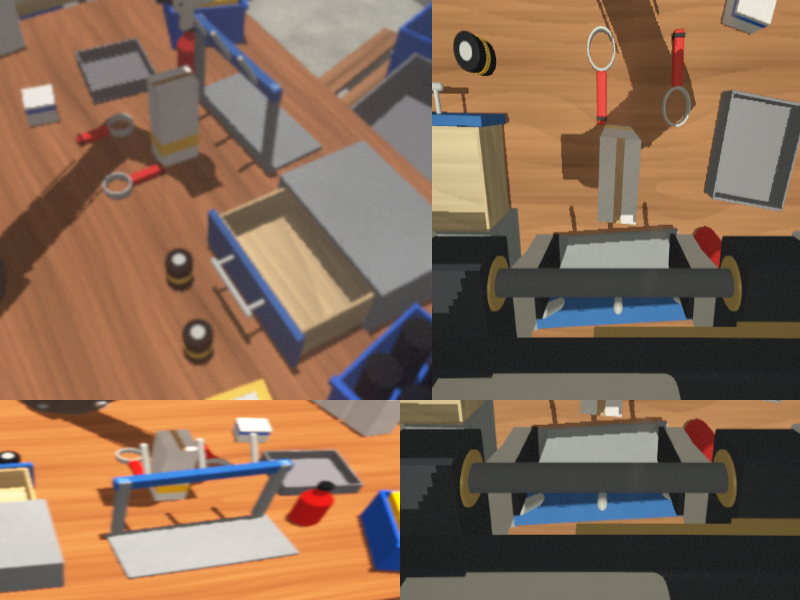

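Clean views show exactly two wrenches: A with its ring at wrist px ≈(340,102), B at (236,46). The three peg tips are visible in the scene view. Next I'll refine positions by checking them across views.

```bash
python3 - <<'E'
from h import *
w,pw=load('w1');d,pd=load('d1');s,ps=load('s1')
W=lambda a:[((x-432)*512/368,y*384/400) for x,y in a]
D=lambda a:[(x/1.6+130,y/1.6+100) for x,y in a]
S=lambda a:[(x*.65+200,(y-400)*1.05+130) for x,y in a]
print('carton top w',onz(pw,W([(605,125),(640,135),(636,220),(598,218)]),.22).round(3).tolist())
print('carton top d',onz(pd,D([(149,82),(187,67),(196,74),(158,95)]),.22).round(3).tolist())
print('tray top w',onz(pw,W([(721,90),(705,196),(784,209)]),.045).round(3).tolist())
print('tray top d',onz(pd,D([(77,52),(136,39),(157,70),(95,101)]),.045).round(3).tolist())
print('ring w',onz(pw,W([(601,48),(677,106)]),.01).round(3).tolist(),'d',onz(pd,D([(119,125),(117,185)]),.01).round(3).tolist())
for nm,im,p in(('w',w,pw),('d',d,pd)):
  m,cs=blobs(im,[0,120,50],[8,255,255],40)
  for c in cs:
    r=cv2.minAreaRect(c);print('red',nm,cv2.contourArea(c),np.round(r[0]),np.round(r[1]),onz(p,r[0],.012).round(3), onz(p,cv2.boxPoints(r),.015)[:,:2].round(3).tolist())
t=S([(145,447),(201,440),(254,435)])
print('peg tips s at z.2986',onz(ps,t,.2986).round(3).tolist())
print('bar back top s',onz(ps,S([(113,482),(292,463)]),.24).round(3).tolist())
print('bar d top corners',onz(pd,D([(197,14),(207,14),(282,88),(270,101)]),.24).round(3).tolist())
print('pegs d?',proj(pd,[[.6415,.108+y,.2986] for y in(-.095,0,.095)]),D([(213,25),(236,52),(262,80)]))
print('spray s',onz(ps,S([(308,527)]),0).round(3))
E
```

```text
carton top w [[0.49, 0.089, 0.22], [0.5, 0.139, 0.22], [0.59, 0.136, 0.22], [0.588, 0.077, 0.22]]
carton top d [[0.5, 0.119, 0.22], [0.59, 0.125, 0.22], [0.596, 0.096, 0.22], [0.498, 0.075, 0.22]]
tray top w [[0.449, 0.332, 0.045], [0.613, 0.317, 0.045], [0.634, 0.508, 0.045]]
tray top d [[0.471, 0.514, 0.045], [0.63, 0.492, 0.045], [0.621, 0.347, 0.045], [0.439, 0.312, 0.045]]
ring w [[0.387, 0.073, 0.01], [0.472, 0.249, 0.01]] d [[0.468, 0.244, 0.01], [0.388, 0.073, 0.01]]
red w 834.0 [387. 234.] [46. 24.] [[0.712 0.357 0.012]] [[0.7, 0.306], [0.663, 0.33], [0.72, 0.405], [0.76, 0.382]]
red w 549.0 [236.  90.] [44. 13.] [[0.454 0.072 0.012]] [[0.42, 0.063], [0.42, 0.084], [0.489, 0.083], [0.489, 0.061]]
red w 687.5 [341.  59.] [16. 48.] [[0.407 0.244 0.012]] [[0.442, 0.231], [0.372, 0.229], [0.373, 0.254], [0.443, 0.257]]
red d 154.0 [222. 208.] [ 9. 23.] [[0.46  0.073 0.012]] [[0.421, 0.09], [0.504, 0.093], [0.498, 0.052], [0.416, 0.049]]
red d 140.0 [188. 185.] [ 9. 21.] [[0.398 0.24  0.012]] [[0.36, 0.259], [0.442, 0.262], [0.434, 0.215], [0.355, 0.213]]
red d 174.5 [246. 132.] [23. 11.] [[0.742 0.424 0.012]] [[0.758, 0.507], [0.801, 0.484], [0.723, 0.34], [0.683, 0.362]]
peg tips s at z.2986 [[0.653, 0.013, 0.299], [0.642, 0.109, 0.299], [0.638, 0.203, 0.299]]
bar back top s [[0.71, -0.049, 0.24], [0.695, 0.262, 0.24]]
bar d top corners [[0.688, 0.259, 0.24], [0.707, 0.248, 0.24], [0.71, -0.044, 0.24], [0.668, -0.065, 0.24]]
pegs d? [[278.9095488  136.53158217]
 [263.33893405 120.45371676]
 [249.17352306 105.80677072]] [(263.125, 115.625), (277.5, 132.5), (293.75, 150.0)]
spray s [[0.748 0.337 0.   ]]
```

```bash
python3 -m pendant '[{"dx":0.005,"dy":0.009,"dz":0.1,"wx":0,"wy":0,"wz":0.03},{"dx":0.005,"dy":0.009,"dz":0.15,"wx":0,"wy":0,"wz":0.03},{"dx":0.005,"dy":0.009,"dz":0.2,"wx":0,"wy":0,"wz":0.03},{"dx":0.005,"dy":0.009,"dz":0.25,"wx":0,"wy":0,"wz":0.03},{"dx":0.005,"dy":0.009,"dz":0.3,"wx":0,"wy":0,"wz":0.03},{"dx":0.005,"dy":0.009,"dz":0.34,"wx":0,"wy":0,"wz":0.03},{"dx":0.005,"dy":0.009,"dz":0.34,"wx":0,"wy":0,"wz":0.03},{"dx":0.005,"dy":0.009,"dz":0.34,"wx":0,"wy":0,"wz":0.03}]' 100 20
python3 -m pendant '[{"dx":0,"dy":0,"dz":0,"wx":0,"wy":0,"wz":0},{"dx":0,"dy":0,"dz":0,"wx":0,"wy":0,"wz":0},{"dx":0,"dy":0,"dz":0,"wx":0,"wy":0,"wz":0},{"dx":0,"dy":0,"dz":0,"wx":0,"wy":0,"wz":0},{"dx":0,"dy":0,"dz":0,"wx":0,"wy":0,"wz":0},{"dx":0,"dy":0,"dz":0,"wx":0,"wy":0,"wz":0},{"dx":0,"dy":0,"dz":0,"wx":0,"wy":0,"wz":0},{"dx":0,"dy":0,"dz":0,"wx":0,"wy":0,"wz":0}]' 0 20
```

```text
time: 2.73
tcp_pos: [0.546, 0.1073, 0.3502]
ee_rot: [-3.14, -0.002, 3.096]
contact_force: [0.7, 0.8, 1.2]
gripper_width: 0.999
time: 3.4
tcp_pos: [0.5462, 0.1077, 0.3516]
ee_rot: [3.141, 0.001, 3.095]
contact_force: [-1.9, 1.4, 5.7]
gripper_width: 0.684
```

```bash
python3 -m pendant '[{"dx":0,"dy":0,"dz":-0.04,"wx":0,"wy":0,"wz":0},{"dx":0,"dy":0,"dz":-0.09,"wx":0,"wy":0,"wz":0},{"dx":0,"dy":0,"dz":-0.14,"wx":0,"wy":0,"wz":0},{"dx":0,"dy":0,"dz":-0.17,"wx":0,"wy":0,"wz":0},{"dx":0.01,"dy":0.04,"dz":-0.17,"wx":0,"wy":0,"wz":0},{"dx":0.01,"dy":0.09,"dz":-0.17,"wx":0,"wy":0,"wz":0},{"dx":0.02,"dy":0.14,"dz":-0.17,"wx":0,"wy":0,"wz":0},{"dx":0.03,"dy":0.19,"dz":-0.17,"wx":0,"wy":0,"wz":0},{"dx":0.03,"dy":0.24,"dz":-0.17,"wx":0,"wy":0,"wz":0},{"dx":0.03,"dy":0.29,"dz":-0.17,"wx":0,"wy":0,"wz":0},{"dx":0.03,"dy":0.34,"dz":-0.17,"wx":0,"wy":0,"wz":0},{"dx":0.03,"dy":0.39,"dz":-0.17,"wx":0,"wy":0,"wz":0},{"dx":0.03,"dy":0.44,"dz":-0.17,"wx":0,"wy":0,"wz":0},{"dx":0.03,"dy":0.49,"dz":-0.17,"wx":0,"wy":0,"wz":0},{"dx":0.03,"dy":0.51,"dz":-0.17,"wx":0,"wy":0,"wz":0},{"dx":0.03,"dy":0.51,"dz":-0.17,"wx":0,"wy":0,"wz":0},{"dx":0.03,"dy":0.51,"dz":-0.17,"wx":0,"wy":0,"wz":0}]' 0 20
python3 - <<'E'
from h import *
a,_=snap('side','d2');c,_=snap('scene','s2')
cv2.imwrite('pics/m2.png',cv2.cvtColor(np.hstack([cv2.resize(a[50:250,130:330],(400,400)),cv2.resize(c[100:300,280:480],(400,400))]),cv2.COLOR_RGB2BGR))
E
```

```text
time: 4.82
tcp_pos: [0.5421, 0.4143, 0.451]
ee_rot: [-3.139, -0.002, 3.095]
contact_force: [0.6, 0.6, -1.5]
gripper_width: 0.687
```

View pics/m2.png

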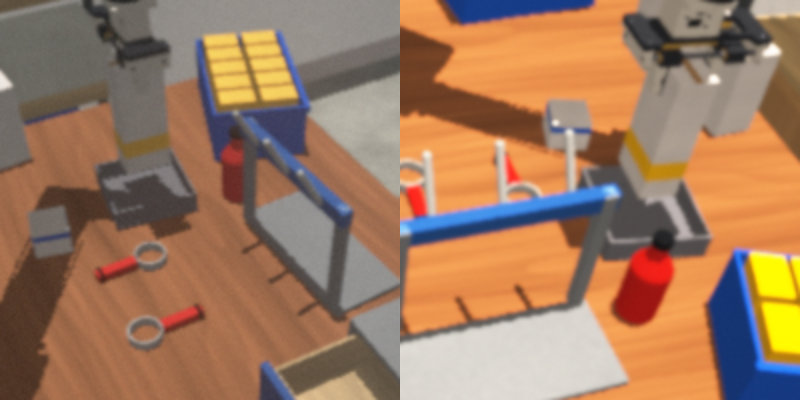

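The carton hangs upright above the tray in both views (side crop 145,150; scene crop 660,185). Lowering and releasing.

```bash
python3 -m pendant '[{"dx":0,"dy":0,"dz":0.04,"wx":0,"wy":0,"wz":0},{"dx":0,"dy":0,"dz":0.08,"wx":0,"wy":0,"wz":0},{"dx":0,"dy":0,"dz":0.12,"wx":0,"wy":0,"wz":0},{"dx":0,"dy":0,"dz":0.14,"wx":0,"wy":0,"wz":0},{"dx":0,"dy":0,"dz":0.15,"wx":0,"wy":0,"wz":0},{"dx":0,"dy":0,"dz":0.156,"wx":0,"wy":0,"wz":0},{"dx":0,"dy":0,"dz":0.158,"wx":0,"wy":0,"wz":0},{"dx":0,"dy":0,"dz":0.158,"wx":0,"wy":0,"wz":0}]' 0 20
python3 -m pendant '[{"dx":0,"dy":0,"dz":0,"wx":0,"wy":0,"wz":0},{"dx":0,"dy":0,"dz":0,"wx":0,"wy":0,"wz":0},{"dx":0,"dy":0,"dz":0,"wx":0,"wy":0,"wz":0},{"dx":0,"dy":0,"dz":0,"wx":0,"wy":0,"wz":0},{"dx":0,"dy":0,"dz":0,"wx":0,"wy":0,"wz":0},{"dx":0,"dy":0,"dz":0,"wx":0,"wy":0,"wz":0},{"dx":0,"dy":0,"dz":-0.06,"wx":0,"wy":0,"wz":0},{"dx":0,"dy":0,"dz":-0.12,"wx":0,"wy":0,"wz":0},{"dx":0,"dy":0,"dz":-0.18,"wx":0,"wy":0,"wz":0},{"dx":0,"dy":0,"dz":-0.18,"wx":0,"wy":0,"wz":0}]' 100 20
python3 - <<'E'
from h import *
w,pw=snap('wrist','w3');d,pd=snap('side','d3')
for nm,im,p in(('w',w,pw),('d',d,pd)):
  m,cs=blobs(im,[0,120,50],[8,255,255],40)
  for c in cs:
    r=cv2.minAreaRect(c);print('red',nm,cv2.contourArea(c),np.round(r[0]),np.round(r[1]),onz(p,r[0],.014).round(3), onz(p,cv2.boxPoints(r),.015)[:,:2].round(3).tolist())
cv2.imwrite('pics/m3.png',cv2.cvtColor(np.hstack([cv2.resize(d[50:250,130:330],(400,400)),cv2.resize(w,(400,400))]),cv2.COLOR_RGB2BGR))
E
```

```text
time: 5.58
tcp_pos: [0.5427, 0.414, 0.359]
ee_rot: [3.14, 0.001, 3.094]
contact_force: [0.3, 0.5, -2.9]
gripper_width: 0.682
time: 6.42
tcp_pos: [0.5434, 0.4141, 0.4749]
ee_rot: [3.134, 0.009, 3.095]
contact_force: [0.6, 0.5, 1.1]
gripper_width: 0.999
red w 755.5 [205. 296.] [23. 46.] [[0.788 0.323 0.014]] [[0.763, 0.287], [0.767, 0.365], [0.813, 0.361], [0.808, 0.282]]
red w 483.0 [212. 247.] [20. 39.] [[0.695 0.343 0.014]] [[0.675, 0.313], [0.678, 0.376], [0.714, 0.373], [0.711, 0.309]]
red w 72.0 [ 12. 129.] [ 4. 23.] [[0.494 0.074 0.014]] [[0.491, 0.059], [0.49, 0.092], [0.496, 0.09], [0.497, 0.057]]
red w 752.0 [10. 98.] [21. 53.] [[0.45  0.084 0.014]] [[0.485, 0.06], [0.416, 0.081], [0.417, 0.109], [0.487, 0.09]]
red w 1057.5 [120.  57.] [60. 20.] [[0.405 0.244 0.014]] [[0.372, 0.23], [0.369, 0.257], [0.441, 0.26], [0.445, 0.232]]
red w 66.0 [113.  22.] [ 5. 20.] [[0.364 0.243 0.014]] [[0.361, 0.231], [0.362, 0.257], [0.367, 0.256], [0.366, 0.23]]
red d 150.0 [221. 209.] [ 8. 23.] [[0.456 0.07  0.014]] [[0.418, 0.087], [0.5, 0.088], [0.494, 0.05], [0.413, 0.05]]
red d 143.5 [188. 184.] [ 8. 22.] [[0.399 0.24  0.014]] [[0.36, 0.258], [0.443, 0.263], [0.437, 0.22], [0.356, 0.217]]
red d 269.5 [245. 135.] [32. 12.] [[0.727 0.401 0.014]] [[0.758, 0.516], [0.805, 0.49], [0.698, 0.294], [0.655, 0.318]]
```

View pics/m3.png

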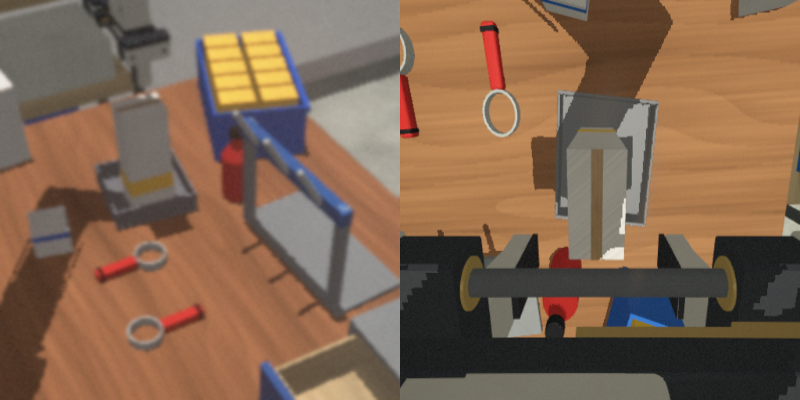

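Carton stands in the tray (wrist crop 597,190; side crop 145,150). Before approaching wrench A I'll check how much room the white box leaves.

```bash
python3 - <<'E'
from h import *
w,pw=load('w3');d,pd=load('d3')
# white box corners side crop px/2+130, /2+50
D=lambda a:[(x/2+130,y/2+50) for x,y in a]
for z in(0,.05,.06):print(z,'d bottom/right',onz(pd,D([(73,248),(36,256)]),z)[:,:2].round(3).tolist(),'top',onz(pd,D([(28,211),(64,204),(70,230),(33,238)]),z)[:,:2].round(3).tolist())
W=lambda a:[((x-400)*512/400,y*384/400) for x,y in a]
print('w bottom',onz(pw,W([(541,3),(585,20)]),0)[:,:2].round(3))
print('A', onz(pw,W([(502,113)]),.01).round(3),onz(pw,W([(489,25)]),.015).round(3))
R=Rot.from_euler('xyz',[np.pi,0,np.pi]).as_matrix()
delta([.392,.245,.3],R); delta([.392,.245,.181],R)
E
```

```text
0 d bottom/right [[0.352, 0.346], [0.282, 0.358]] top [[0.31, 0.494], [0.381, 0.481], [0.365, 0.398], [0.293, 0.411]]
0.05 d bottom/right [[0.341, 0.291], [0.274, 0.303]] top [[0.3, 0.432], [0.369, 0.419], [0.353, 0.341], [0.285, 0.353]]
0.06 d bottom/right [[0.338, 0.28], [0.273, 0.292]] top [[0.299, 0.42], [0.366, 0.407], [0.35, 0.329], [0.283, 0.341]]
w bottom [[0.341 0.331]
 [0.364 0.404]]
A [[0.472 0.246 0.01 ]] [[0.366 0.244 0.015]]
d [ 0.2379 -0.294   0.2789] w [ 0.0022  0.0016 -0.0299]
d [ 0.2384 -0.2947  0.4772] w [ 0.0022  0.0016 -0.0299]
```

```bash
python3 -m pendant '[{"dx":0.06,"dy":-0.07,"dz":0,"wx":0,"wy":0,"wz":0},{"dx":0.12,"dy":-0.14,"dz":0,"wx":0,"wy":0,"wz":0},{"dx":0.18,"dy":-0.21,"dz":0,"wx":0,"wy":0,"wz":-0.03},{"dx":0.238,"dy":-0.294,"dz":0,"wx":0,"wy":0,"wz":-0.03},{"dx":0.238,"dy":-0.294,"dz":0,"wx":0,"wy":0,"wz":-0.03},{"dx":0.238,"dy":-0.294,"dz":0,"wx":0,"wy":0,"wz":-0.03},{"dx":0.238,"dy":-0.294,"dz":0,"wx":0,"wy":0,"wz":-0.03},{"dx":0.238,"dy":-0.294,"dz":0.06,"wx":0,"wy":0,"wz":-0.03},{"dx":0.238,"dy":-0.294,"dz":0.12,"wx":0,"wy":0,"wz":-0.03},{"dx":0.238,"dy":-0.294,"dz":0.18,"wx":0,"wy":0,"wz":-0.03},{"dx":0.238,"dy":-0.294,"dz":0.24,"wx":0,"wy":0,"wz":-0.03},{"dx":0.238,"dy":-0.294,"dz":0.28,"wx":0,"wy":0,"wz":-0.03},{"dx":0.238,"dy":-0.294,"dz":0.28,"wx":0,"wy":0,"wz":-0.03},{"dx":0.238,"dy":-0.294,"dz":0.28,"wx":0,"wy":0,"wz":-0.03}]' 100 20
python3 - <<'E'
from h import *
s=arm.state();print(s['tcp_pos'].round(4),s['ee_rot'].round(3),s['q'].round(2))
d,pd=snap('side','d4')
im=d;m,cs=blobs(im,[0,120,50],[8,255,255],40)
for c in cs:
    r=cv2.minAreaRect(c);print(cv2.contourArea(c),np.round(r[0]),np.round(r[1]),onz(pd,r[0],.014).round(3))
R=Rot.from_euler('xyz',[np.pi,0,np.pi]).as_matrix()
delta([.392,.245,.181],R)
E
```

```text
time: 7.68
tcp_pos: [0.3915, 0.2443, 0.2969]
ee_rot: [-3.138, -0.002, -3.141]
contact_force: [-0.2, 0.0, 0.9]
gripper_width: 1.0
[0.3915 0.2443 0.2969] [-3.138e+00 -2.000e-03 -3.141e+00] [ 0.99  0.11 -0.59  0.   -0.87 -2.56]
147.5 [221. 208.] [ 8. 22.] [[0.456 0.07  0.014]]
145.0 [187. 185.] [ 8. 23.] [[0.394 0.238 0.014]]
267.5 [246. 135.] [32. 11.] [[0.729 0.4   0.014]]
d [-0.0002  0.0004  0.1956] w [-0.0006 -0.      0.0003]
```

```bash
python3 -m pendant '[{"dx":0,"dy":0,"dz":0.05,"wx":0,"wy":0,"wz":0},{"dx":0,"dy":0,"dz":0.1,"wx":0,"wy":0,"wz":0},{"dx":0,"dy":0,"dz":0.15,"wx":0,"wy":0,"wz":0},{"dx":0,"dy":0,"dz":0.18,"wx":0,"wy":0,"wz":0},{"dx":0,"dy":0,"dz":0.192,"wx":0,"wy":0,"wz":0},{"dx":0,"dy":0,"dz":0.192,"wx":0,"wy":0,"wz":0},{"dx":0,"dy":0,"dz":0.192,"wx":0,"wy":0,"wz":0}]' 100 20
python3 -m pendant '[{"dx":0,"dy":0,"dz":0,"wx":0,"wy":0,"wz":0},{"dx":0,"dy":0,"dz":0,"wx":0,"wy":0,"wz":0},{"dx":0,"dy":0,"dz":0,"wx":0,"wy":0,"wz":0},{"dx":0,"dy":0,"dz":0,"wx":0,"wy":0,"wz":0},{"dx":0,"dy":0,"dz":0,"wx":0,"wy":0,"wz":0},{"dx":0,"dy":0,"dz":0,"wx":0,"wy":0,"wz":0},{"dx":0,"dy":0,"dz":0,"wx":0,"wy":0,"wz":0},{"dx":0,"dy":0,"dz":0,"wx":0,"wy":0,"wz":0},{"dx":0,"dy":0,"dz":0,"wx":0,"wy":0,"wz":0},{"dx":0,"dy":0,"dz":0,"wx":0,"wy":0,"wz":0}]' 0 40
```

```text
time: 8.32
tcp_pos: [0.3921, 0.2453, 0.184]
ee_rot: [3.14, 0.001, -3.141]
contact_force: [0.6, 0.4, 0.6]
gripper_width: 1.004
time: 9.15
tcp_pos: [0.3915, 0.2444, 0.1826]
ee_rot: [-3.141, -0.0, -3.142]
contact_force: [0.0, -0.1, 0.4]
gripper_width: 0.302
```

```bash
python3 -m pendant '[{"dx":0,"dy":0,"dz":-0.03,"wx":0,"wy":0,"wz":0},{"dx":0,"dy":0,"dz":-0.07,"wx":0,"wy":0,"wz":0},{"dx":0,"dy":0,"dz":-0.13,"wx":0,"wy":0,"wz":0},{"dx":0,"dy":0,"dz":-0.19,"wx":0,"wy":0,"wz":0},{"dx":0,"dy":0,"dz":-0.25,"wx":0,"wy":0,"wz":0},{"dx":0,"dy":0,"dz":-0.31,"wx":0,"wy":0,"wz":0},{"dx":0,"dy":0,"dz":-0.37,"wx":0,"wy":0,"wz":0},{"dx":0,"dy":0,"dz":-0.43,"wx":0,"wy":0,"wz":0},{"dx":0,"dy":0,"dz":-0.49,"wx":0,"wy":0,"wz":0},{"dx":0,"dy":0,"dz":-0.57,"wx":0,"wy":0,"wz":0},{"dx":0,"dy":0,"dz":-0.57,"wx":0,"wy":0,"wz":0},{"dx":0,"dy":0,"dz":-0.57,"wx":0,"wy":0,"wz":0},{"dx":0,"dy":0,"dz":-0.57,"wx":0,"wy":0,"wz":0}]' 0 40
python3 - <<'E'
from h import *
w,pw=snap('wrist','w5');d,pd=snap('side','d5');s,ps=snap('scene','s5')
print(arm.state()['tcp_pos'])
cv2.imwrite('pics/m5.png',cv2.cvtColor(np.vstack([np.hstack([cv2.resize(d[30:250,130:350],(400,300)),cv2.resize(w,(400,300))]),cv2.resize(s[100:290,240:460],(800,300))]),cv2.COLOR_RGB2BGR))
E
```

```text
time: 10.23
tcp_pos: [0.3911, 0.2443, 0.5237]
ee_rot: [3.141, -0.001, 3.141]
contact_force: [0.0, -0.8, -3.4]
gripper_width: 0.243
[0.39122836 0.24425631 0.52265281]
```

View pics/m5.png

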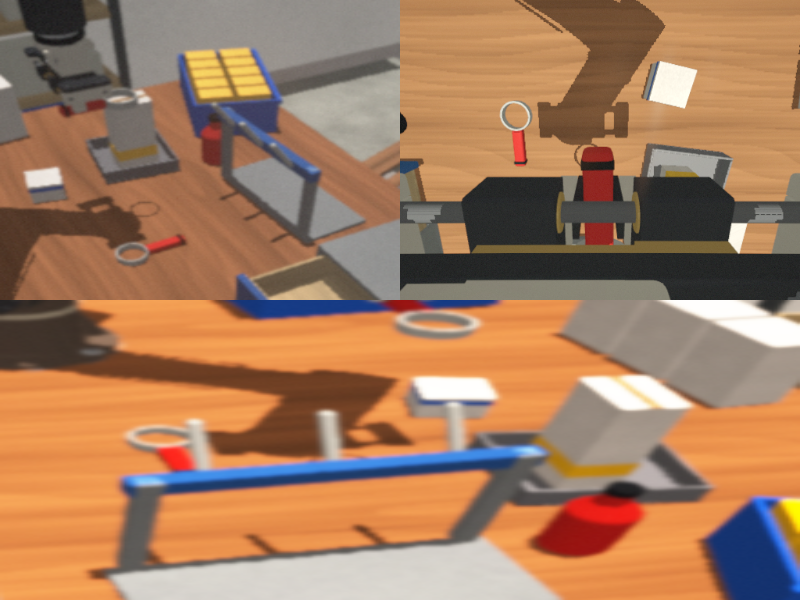

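Wrench A is held level (21 mm opening), and B is where it was. The peg tips show at scene crop (197,420), (328,412), (455,404). Moving A above peg1.

```bash
python3 -m pendant '[{"dx":-0.05,"dy":-0.01,"dz":0,"wx":0,"wy":0,"wz":0},{"dx":-0.1,"dy":-0.03,"dz":0,"wx":0,"wy":0,"wz":0},{"dx":-0.15,"dy":-0.05,"dz":0,"wx":0,"wy":0,"wz":0},{"dx":-0.2,"dy":-0.07,"dz":0,"wx":0,"wy":0,"wz":0},{"dx":-0.235,"dy":-0.072,"dz":0,"wx":0,"wy":0,"wz":0},{"dx":-0.235,"dy":-0.072,"dz":0,"wx":0,"wy":0,"wz":0},{"dx":-0.235,"dy":-0.072,"dz":0,"wx":0,"wy":0,"wz":0}]' 0 40
python3 - <<'E'
from h import *
l5,p5=load('s5');l5d,p5d=load('d5')
print('A ring earlier',tri(p5,(360.2,115.2),p5d,(196.5,101.1)))
d,pd=snap('side','d6');s,ps=snap('scene','s6')
print(arm.state()['tcp_pos'])
cv2.imwrite('pics/m6.png',cv2.cvtColor(np.hstack([cv2.resize(d[30:200,180:330],(400,450)),cv2.resize(s[60:240,260:420],(400,450))]),cv2.COLOR_RGB2BGR))
E
```

```text
time: 10.97
tcp_pos: [0.5335, 0.201, 0.5219]
ee_rot: [-3.139, -0.004, 3.14]
contact_force: [0.1, 0.1, -2.4]
gripper_width: 0.246
A ring earlier (array([0.47493016, 0.24634966, 0.34254554]), np.float64(0.0012369644082815883))
[0.53223762 0.2012773  0.52338408]
```

View pics/m6.png

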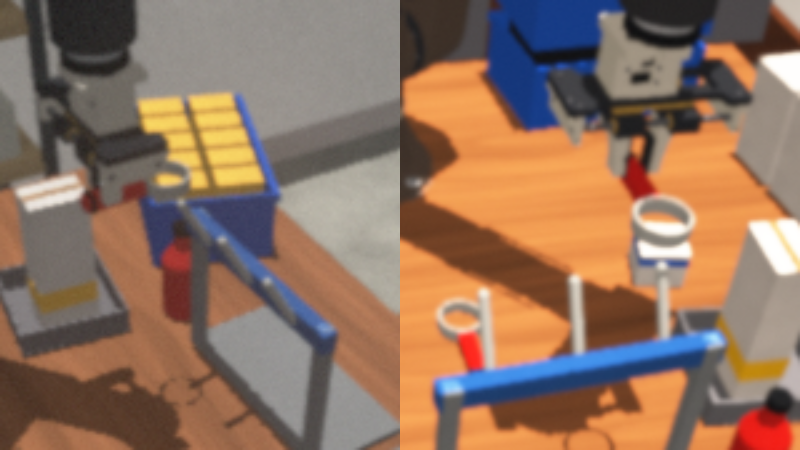

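```bash
python3 - <<'E'
from h import *
d,pd=load('d6');s,ps=load('s6')
for n,a,b in(('p1',(365.2,167.2),(248.2,107.4)),('p2',(330,172),(263.2,121.4)),('p3',(294,177.2),(280.5,137.7)),('ring',(365.2,148.8),(244.5,98))):
  x,e=tri(ps,a,pd,b);print(n,x.round(4),round(e,4))
E
```

```text
p1 [0.6371 0.2035 0.295 ] 0.003
p2 [0.6404 0.1079 0.2963] 0.0018
p3 [0.645  0.0125 0.2959] 0.0055
ring [0.6205 0.1994 0.3401] 0.007
```

Triangulated peg tips come out at z ≈ 0.296 (expected 0.299), and the ring sits over peg1's axis. Sliding the ring down along the peg.

```bash
python3 -m pendant '[{"dx":0.003,"dy":0.003,"dz":0.017,"wx":0,"wy":0,"wz":0},{"dx":0.003,"dy":0.003,"dz":0.017,"wx":0,"wy":0,"wz":0},{"dx":-0.006,"dy":0.003,"dz":0.032,"wx":0,"wy":0,"wz":0},{"dx":-0.015,"dy":0.003,"dz":0.048,"wx":0,"wy":0,"wz":0},{"dx":-0.024,"dy":0.003,"dz":0.063,"wx":0,"wy":0,"wz":0},{"dx":-0.033,"dy":0.004,"dz":0.079,"wx":0,"wy":0,"wz":0},{"dx":-0.042,"dy":0.004,"dz":0.094,"wx":0,"wy":0,"wz":0},{"dx":-0.05,"dy":0.004,"dz":0.11,"wx":0,"wy":0,"wz":0},{"dx":-0.059,"dy":0.004,"dz":0.125,"wx":0,"wy":0,"wz":0},{"dx":-0.068,"dy":0.004,"dz":0.14,"wx":0,"wy":0,"wz":0},{"dx":-0.068,"dy":0.004,"dz":0.14,"wx":0,"wy":0,"wz":0}]' 0 40
python3 - <<'E'
from h import *
d,pd=snap('side','d7');s,ps=snap('scene','s7')
cv2.imwrite('pics/m7.png',cv2.cvtColor(np.hstack([cv2.resize(d[60:180,190:310],(400,400)),cv2.resize(s[90:210,300:420],(400,400))]),cv2.COLOR_RGB2BGR))
E
```

```text
time: 11.98
tcp_pos: [0.5739, 0.2035, 0.4377]
ee_rot: [-3.14, -0.003, 3.141]
contact_force: [0.1, 0.1, -2.8]
gripper_width: 0.239
```

View pics/m7.png

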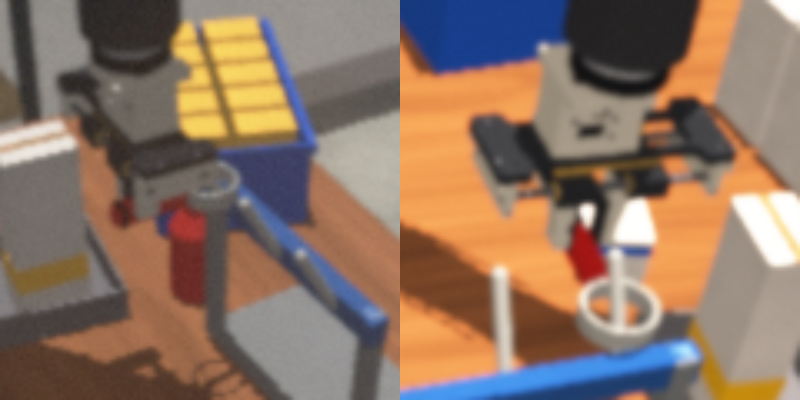

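The peg is through the ring (scene crop 617,290). Releasing and backing off upward.

```bash
python3 -m pendant '[{"dx":0,"dy":0,"dz":0,"wx":0,"wy":0,"wz":0},{"dx":0,"dy":0,"dz":0,"wx":0,"wy":0,"wz":0},{"dx":0,"dy":0,"dz":0,"wx":0,"wy":0,"wz":0},{"dx":0,"dy":0,"dz":0,"wx":0,"wy":0,"wz":0},{"dx":0,"dy":0,"dz":0,"wx":0,"wy":0,"wz":0},{"dx":0,"dy":0,"dz":0,"wx":0,"wy":0,"wz":0},{"dx":0,"dy":0,"dz":0,"wx":0,"wy":0,"wz":0},{"dx":0,"dy":0,"dz":0,"wx":0,"wy":0,"wz":0},{"dx":0,"dy":0,"dz":0,"wx":0,"wy":0,"wz":0},{"dx":0,"dy":0,"dz":-0.05,"wx":0,"wy":0,"wz":0},{"dx":0.05,"dy":0,"dz":-0.1,"wx":0,"wy":0,"wz":0},{"dx":0.1,"dy":0,"dz":-0.14,"wx":0,"wy":0,"wz":0},{"dx":0.15,"dy":0,"dz":-0.14,"wx":0,"wy":0,"wz":0},{"dx":0.15,"dy":0,"dz":-0.14,"wx":0,"wy":0,"wz":0}]' 70 40
python3 - <<'E'
from h import *
d,pd=snap('side','d8');s,ps=snap('scene','s8');w,pw=snap('wrist','w8')
for nm,im,p in(('w',w,pw),('d',d,pd)):
  m,cs=blobs(im,[0,120,50],[8,255,255],40)
  for c in cs:
    r=cv2.minAreaRect(c);print('red',nm,cv2.contourArea(c),np.round(r[0]),np.round(r[1]),onz(p,r[0],.014).round(3), onz(p,cv2.boxPoints(r),.015)[:,:2].round(3).tolist())
cv2.imwrite('pics/m8.png',cv2.cvtColor(np.vstack([np.hstack([cv2.resize(d[60:180,190:310],(400,400)),cv2.resize(s[90:210,300:420],(400,400))]),cv2.resize(w[:220],(600,200)).repeat(1,0)[:, :].copy() if 0 else np.hstack([cv2.resize(w,(400,200)),cv2.resize(d[150:270,150:300],(400,200))])]),cv2.COLOR_RGB2BGR))
E
```

```text
time: 13.25
tcp_pos: [0.4798, 0.2027, 0.5277]
ee_rot: [3.138, 0.003, -3.141]
contact_force: [0.3, -0.5, -0.4]
gripper_width: 0.703
red w 120.0 [322. 300.] [34.  9.] [[0.77  0.338 0.014]] [[0.741, 0.313], [0.732, 0.329], [0.799, 0.362], [0.809, 0.346]]
red w 384.0 [252. 298.] [25. 17.] [[0.766 0.203 0.014]] [[0.738, 0.187], [0.738, 0.219], [0.793, 0.22], [0.793, 0.187]]
red w 627.5 [172. 130.] [44. 16.] [[0.451 0.073 0.014]] [[0.418, 0.061], [0.416, 0.086], [0.486, 0.087], [0.488, 0.061]]
red d 151.5 [221. 208.] [ 8. 23.] [[0.457 0.07  0.014]] [[0.418, 0.088], [0.503, 0.09], [0.497, 0.051], [0.413, 0.05]]
red d 231.0 [246. 136.] [29. 12.] [[0.726 0.39  0.014]] [[0.751, 0.494], [0.798, 0.468], [0.702, 0.292], [0.659, 0.316]]
```

View pics/m8.png

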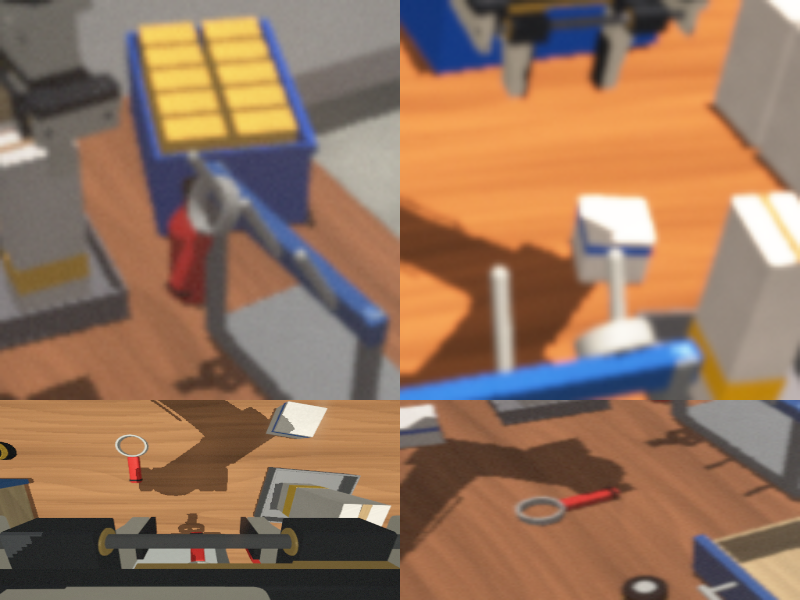

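Wrench A hangs on peg1 (ring at scene crop 620,340; handle down in the side view). B is unmoved at (0.453, 0.073). Going to its handle.

```bash
python3 -m pendant '[{"dx":0.01,"dy":-0.07,"dz":0.02,"wx":0,"wy":0,"wz":0},{"dx":0.021,"dy":-0.14,"dz":0.06,"wx":0,"wy":0,"wz":0},{"dx":0.021,"dy":-0.216,"dz":0.1,"wx":0,"wy":0,"wz":0},{"dx":0.021,"dy":-0.216,"dz":0.16,"wx":0,"wy":0,"wz":0},{"dx":0.021,"dy":-0.216,"dz":0.22,"wx":0,"wy":0,"wz":0},{"dx":0.021,"dy":-0.216,"dz":0.28,"wx":0,"wy":0,"wz":0},{"dx":0.021,"dy":-0.216,"dz":0.34,"wx":0,"wy":0,"wz":0},{"dx":0.021,"dy":-0.216,"dz":0.4,"wx":0,"wy":0,"wz":0},{"dx":0.021,"dy":-0.216,"dz":0.4,"wx":0,"wy":0,"wz":0},{"dx":0.021,"dy":-0.216,"dz":0.4,"wx":0,"wy":0,"wz":0}]' 70 40
python3 - <<'E'
from h import *
d,pd=snap('side','d9')
m,cs=blobs(d,[0,120,50],[8,255,255],40)
for c in cs:
    r=cv2.minAreaRect(c);print(cv2.contourArea(c),np.round(r[0]),np.round(r[1]),onz(pd,r[0],.014).round(3))
delta([.467,.073,.181],Rot.from_euler('xyz',[np.pi,0,np.pi]).as_matrix())
E
```

```text
time: 14.23
tcp_pos: [0.4709, 0.0736, 0.2833]
ee_rot: [-3.138, -0.005, 3.141]
contact_force: [0.2, 0.5, 0.3]
gripper_width: 0.701
158.0 [221. 209.] [ 9. 22.] [[0.457 0.069 0.014]]
233.0 [246. 136.] [29. 12.] [[0.726 0.39  0.014]]
d [ 0.0076 -0.0017  0.1736] w [-0.0009 -0.0005  0.0001]
```

```bash
python3 -m pendant '[{"dx":0.004,"dy":-0.001,"dz":0.05,"wx":0,"wy":0,"wz":0},{"dx":0.004,"dy":-0.001,"dz":0.1,"wx":0,"wy":0,"wz":0},{"dx":0.004,"dy":-0.001,"dz":0.14,"wx":0,"wy":0,"wz":0},{"dx":0.004,"dy":-0.001,"dz":0.16,"wx":0,"wy":0,"wz":0},{"dx":0.004,"dy":-0.001,"dz":0.17,"wx":0,"wy":0,"wz":0},{"dx":0.004,"dy":-0.001,"dz":0.17,"wx":0,"wy":0,"wz":0},{"dx":0.004,"dy":-0.001,"dz":0.17,"wx":0,"wy":0,"wz":0}]' 70 40
python3 -m pendant '[{"dx":0,"dy":0,"dz":0,"wx":0,"wy":0,"wz":0},{"dx":0,"dy":0,"dz":0,"wx":0,"wy":0,"wz":0},{"dx":0,"dy":0,"dz":0,"wx":0,"wy":0,"wz":0},{"dx":0,"dy":0,"dz":0,"wx":0,"wy":0,"wz":0},{"dx":0,"dy":0,"dz":0,"wx":0,"wy":0,"wz":0},{"dx":0,"dy":0,"dz":0,"wx":0,"wy":0,"wz":0},{"dx":0,"dy":0,"dz":0,"wx":0,"wy":0,"wz":0},{"dx":0,"dy":0,"dz":0,"wx":0,"wy":0,"wz":0},{"dx":0,"dy":0,"dz":0,"wx":0,"wy":0,"wz":0},{"dx":0,"dy":0,"dz":0,"wx":0,"wy":0,"wz":0}]' 0 40
```

```text
time: 14.87
tcp_pos: [0.4694, 0.074, 0.1842]
ee_rot: [3.141, 0.002, -3.141]
contact_force: [1.7, -0.6, 0.6]
gripper_width: 0.698
time: 15.7
tcp_pos: [0.4683, 0.0734, 0.1828]
ee_rot: [-3.141, -0.0, -3.141]
contact_force: [-1.6, -1.2, 4.4]
gripper_width: 0.249
```

```bash
python3 -m pendant '[{"dx":0,"dy":0,"dz":-0.03,"wx":0,"wy":0,"wz":0},{"dx":0,"dy":0,"dz":-0.09,"wx":0,"wy":0,"wz":0},{"dx":0,"dy":0,"dz":-0.15,"wx":0,"wy":0,"wz":0},{"dx":0,"dy":0,"dz":-0.21,"wx":0,"wy":0,"wz":0},{"dx":0,"dy":0,"dz":-0.27,"wx":0,"wy":0,"wz":0},{"dx":0,"dy":0,"dz":-0.33,"wx":0,"wy":0,"wz":0},{"dx":0,"dy":0,"dz":-0.39,"wx":0,"wy":0,"wz":-0.05},{"dx":0,"dy":0,"dz":-0.45,"wx":0,"wy":0,"wz":-0.12},{"dx":0,"dy":0,"dz":-0.51,"wx":0,"wy":0,"wz":-0.2},{"dx":0,"dy":0,"dz":-0.567,"wx":0,"wy":0,"wz":-0.28},{"dx":0,"dy":0,"dz":-0.567,"wx":0,"wy":0,"wz":-0.36},{"dx":0,"dy":0,"dz":-0.567,"wx":0,"wy":0,"wz":-0.44},{"dx":0,"dy":0,"dz":-0.567,"wx":0,"wy":0,"wz":-0.52},{"dx":0,"dy":0,"dz":-0.567,"wx":0,"wy":0,"wz":-0.6},{"dx":0,"dy":0,"dz":-0.567,"wx":0,"wy":0,"wz":-0.68},{"dx":0,"dy":0,"dz":-0.567,"wx":0,"wy":0,"wz":-0.76},{"dx":0,"dy":0,"dz":-0.567,"wx":0,"wy":0,"wz":-0.84},{"dx":0,"dy":0,"dz":-0.567,"wx":0,"wy":0,"wz":-0.92},{"dx":0,"dy":0,"dz":-0.567,"wx":0,"wy":0,"wz":-0.98},{"dx":0,"dy":0,"dz":-0.567,"wx":0,"wy":0,"wz":-0.98}]' 0 40
python3 - <<'E'
from h import *
print(arm.state()['q'].round(2));delta([.51,.012,.523],Rot.from_euler('xyz',[np.pi,0,0]).as_matrix())
E
```

```text
time: 17.37
tcp_pos: [0.4681, 0.0735, 0.5222]
ee_rot: [3.141, 0.0, -1.598]
contact_force: [1.2, -1.1, -0.8]
gripper_width: 0.245
[ 0.57 -0.04 -0.21 -0.   -1.4  -0.6 ]
d [ 0.1006 -0.0725 -0.0014] w [ 5.0000e-04  6.0000e-04 -1.0171e+00]
```

```bash
python3 -m pendant '[{"dx":0.02,"dy":-0.02,"dz":0,"wx":0,"wy":0,"wz":-0.07},{"dx":0.04,"dy":-0.03,"dz":0,"wx":0,"wy":0,"wz":-0.15},{"dx":0.06,"dy":-0.05,"dz":0,"wx":0,"wy":0,"wz":-0.23},{"dx":0.08,"dy":-0.06,"dz":0,"wx":0,"wy":0,"wz":-0.31},{"dx":0.1,"dy":-0.072,"dz":0,"wx":0,"wy":0,"wz":-0.39},{"dx":0.1,"dy":-0.072,"dz":0,"wx":0,"wy":0,"wz":-0.47},{"dx":0.1,"dy":-0.072,"dz":0,"wx":0,"wy":0,"wz":-0.55},{"dx":0.1,"dy":-0.072,"dz":0,"wx":0,"wy":0,"wz":-0.63},{"dx":0.1,"dy":-0.072,"dz":0,"wx":0,"wy":0,"wz":-0.71},{"dx":0.1,"dy":-0.072,"dz":0,"wx":0,"wy":0,"wz":-0.79},{"dx":0.1,"dy":-0.072,"dz":0,"wx":0,"wy":0,"wz":-0.87},{"dx":0.1,"dy":-0.072,"dz":0,"wx":0,"wy":0,"wz":-0.95},{"dx":0.1,"dy":-0.072,"dz":0,"wx":0,"wy":0,"wz":-1},{"dx":0.1,"dy":-0.072,"dz":0,"wx":0,"wy":0,"wz":-1},{"dx":0.1,"dy":-0.072,"dz":0,"wx":0,"wy":0,"wz":-1},{"dx":0.1,"dy":-0.072,"dz":0,"wx":0,"wy":0,"wz":-1}]' 0 40
python3 - <<'E'
from h import *
d,pd=snap('side','d10');s,ps=snap('scene','s10');w,_=snap('wrist','w10')
print(arm.state()['tcp_pos'])
cv2.imwrite('pics/m10.png',cv2.cvtColor(np.hstack([cv2.resize(d[60:210,190:340],(400,400)),cv2.resize(s[90:240,260:410],(400,400))]),cv2.COLOR_RGB2BGR))
E
```

```text
time: 18.7
tcp_pos: [0.5095, 0.0121, 0.5226]
ee_rot: [3.142, 0.0, -0.036]
contact_force: [-0.6, 1.0, -2.0]
gripper_width: 0.246
[0.50953874 0.01208695 0.52277047]
```

View pics/m10.png

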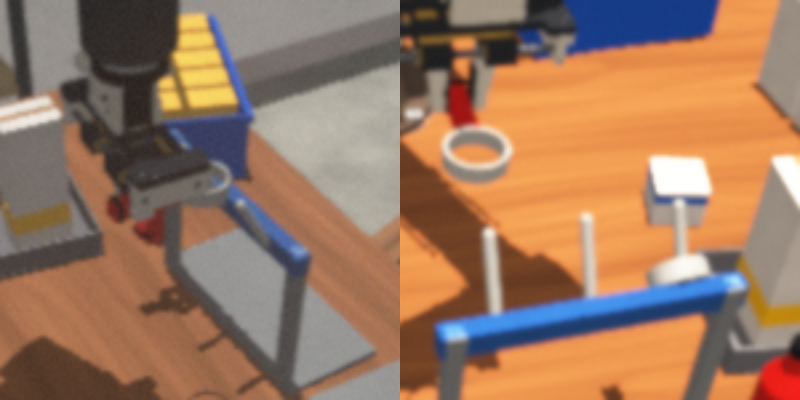

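```bash
python3 - <<'E'
from h import *
d,pd=load('d10');s,ps=load('s10')
r,e=tri(ps,(288.9,146.2),pd,(266.5,127.5));print(r.round(4),e)
off=r-arm.state()['tcp_pos'];print(off); R=Rot.from_euler('xyz',[np.pi,0,0]).as_matrix()
p=tri(ps,(260+89.5*.375,90+233*.375),pd,(280.5,137.7));print('p3',p)
for o in(off,[.084,-.003,-.177]):
  delta(np.array([.623,.0125,.335])-o,R);delta(np.array([.665,.0125,.262])-o,R)
E
```

```text
[0.5931 0.0096 0.3528] 0.0029716761848445922
[ 0.08353744 -0.00246514 -0.16997756]
p3 (array([0.6449758 , 0.01180774, 0.29589032]), np.float64(0.004504066965173022))
d [ 0.0497 -0.0065  0.0296] w [ 0.      0.0001 -0.0214]
d [ 0.1197 -0.0088  0.1513] w [ 0.      0.0001 -0.0214]
d [ 0.0489 -0.0073  0.0179] w [ 0.      0.0001 -0.0214]
d [ 0.1189 -0.0097  0.1396] w [ 0.      0.0001 -0.0214]
```

```bash
python3 -m pendant '[{"dx":0.025,"dy":-0.007,"dz":0.005,"wx":0,"wy":0,"wz":0},{"dx":0.05,"dy":-0.007,"dz":0.022,"wx":0,"wy":0,"wz":0},{"dx":0.05,"dy":-0.007,"dz":0.022,"wx":0,"wy":0,"wz":0},{"dx":0.059,"dy":-0.008,"dz":0.037,"wx":0,"wy":0,"wz":0},{"dx":0.068,"dy":-0.008,"dz":0.052,"wx":0,"wy":0,"wz":0},{"dx":0.077,"dy":-0.008,"dz":0.068,"wx":0,"wy":0,"wz":0},{"dx":0.086,"dy":-0.008,"dz":0.083,"wx":0,"wy":0,"wz":0},{"dx":0.095,"dy":-0.009,"dz":0.098,"wx":0,"wy":0,"wz":0},{"dx":0.103,"dy":-0.009,"dz":0.114,"wx":0,"wy":0,"wz":0},{"dx":0.111,"dy":-0.009,"dz":0.128,"wx":0,"wy":0,"wz":0},{"dx":0.119,"dy":-0.009,"dz":0.142,"wx":0,"wy":0,"wz":0},{"dx":0.119,"dy":-0.009,"dz":0.142,"wx":0,"wy":0,"wz":0}]' 0 40
python3 - <<'E'
from h import *
d,pd=snap('side','d11');s,ps=snap('scene','s11')
cv2.imwrite('pics/m11.png',cv2.cvtColor(np.hstack([cv2.resize(d[60:210,190:340],(400,400)),cv2.resize(s[90:240,260:410],(400,400))]),cv2.COLOR_RGB2BGR))
E
```

```text
time: 19.85
tcp_pos: [0.5815, 0.0153, 0.4351]
ee_rot: [3.141, 0.003, -0.032]
contact_force: [-0.1, 0.9, -2.3]
gripper_width: 0.248
```

View pics/m11.png

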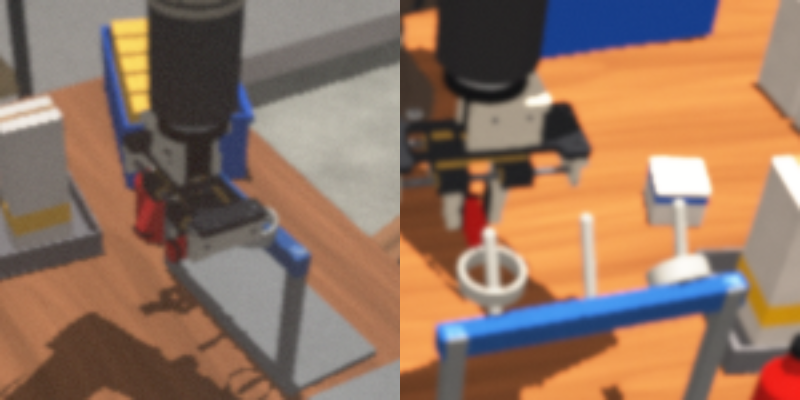

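Peg3 is through B's ring (scene crop 490,270). Releasing and retreating.

```bash
python3 -m pendant '[{"dx":0,"dy":0,"dz":0,"wx":0,"wy":0,"wz":0},{"dx":0,"dy":0,"dz":0,"wx":0,"wy":0,"wz":0},{"dx":0,"dy":0,"dz":0,"wx":0,"wy":0,"wz":0},{"dx":0,"dy":0,"dz":0,"wx":0,"wy":0,"wz":0},{"dx":0,"dy":0,"dz":0,"wx":0,"wy":0,"wz":0},{"dx":0,"dy":0,"dz":0,"wx":0,"wy":0,"wz":0},{"dx":0,"dy":0,"dz":0,"wx":0,"wy":0,"wz":0},{"dx":0,"dy":0,"dz":0,"wx":0,"wy":0,"wz":0},{"dx":0,"dy":0,"dz":0,"wx":0,"wy":0,"wz":0},{"dx":0,"dy":0,"dz":-0.05,"wx":0,"wy":0,"wz":0},{"dx":-0.05,"dy":0,"dz":-0.1,"wx":0,"wy":0,"wz":0},{"dx":-0.1,"dy":0,"dz":-0.14,"wx":0,"wy":0,"wz":0},{"dx":-0.17,"dy":0,"dz":-0.14,"wx":0,"wy":0,"wz":0},{"dx":-0.23,"dy":0.07,"dz":-0.14,"wx":0,"wy":0,"wz":0},{"dx":-0.23,"dy":0.14,"dz":-0.14,"wx":0,"wy":0,"wz":0},{"dx":-0.23,"dy":0.2,"dz":-0.14,"wx":0,"wy":0,"wz":0},{"dx":-0.23,"dy":0.2,"dz":-0.14,"wx":0,"wy":0,"wz":0},{"dx":-0.23,"dy":0.2,"dz":-0.14,"wx":0,"wy":0,"wz":0}]' 70 40
python3 - <<'E'
from h import *
d,pd=snap('side','d12');s,ps=snap('scene','s12');w,pw=snap('wrist','w12')
print(arm.state()['tcp_pos'],arm.state()['q'].round(2))
A=cv2.resize(s[90:240,260:410],(400,300));B=cv2.resize(w,(400,300));C=cv2.resize(d[180:340,200:400],(400,300));D=cv2.resize(d[60:210,190:340],(400,300))
cv2.imwrite('pics/m12.png',cv2.cvtColor(np.vstack([np.hstack([A,B]),np.hstack([C,D])]),cv2.COLOR_RGB2BGR))
E
```

```text
time: 21.45
tcp_pos: [0.4386, -0.1025, 0.522]
ee_rot: [3.142, -0.001, -0.035]
contact_force: [-0.1, -0.1, -0.9]
gripper_width: 0.702
[ 0.43953467 -0.10007968  0.5215799 ] [ 0.22 -0.08 -0.25 -0.   -1.4   1.32]
```

View pics/m12.png

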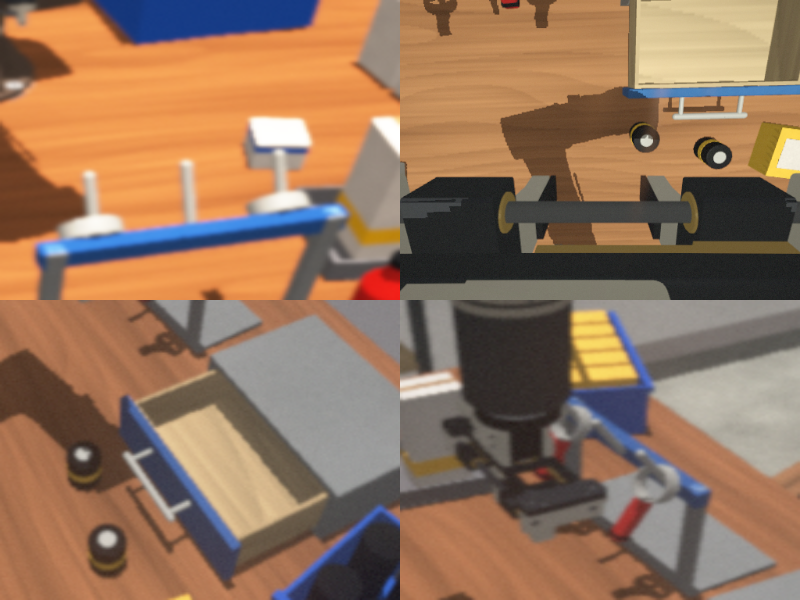

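Both wrenches hang (rings at scene crop (90,228) and (280,203), handles down in the side crop). The filters stand at wrist crop (646,141) and (719,158), with the yellow box to the right of filter2. Measuring filters, drawer and box now.

```bash
python3 - <<'E'
from h import *
w,pw=load('w12');d,pd=load('d12');s,ps=load('s12')
W=lambda a:[((x-400)*1.28,y*1.28) for x,y in a]
D=lambda a:[(x*.5+200,180+(y-300)*160/300) for x,y in a]
print('filt w',onz(pw,W([(646,141),(719,158)]),.066)[:,:2].round(3).tolist(),'d',onz(pd,D([(83,454),(107,539)]),.066)[:,:2].round(3).tolist())
# white cap centroids
for nm,im,p,rects in(('w',w,pw,[(300,165,335,200),(390,185,430,220)]),('d',d,pd,[(228,250,255,275),(240,295,268,322)])):
  g=im.min(2)
  for x0,y0,x1,y1 in rects:
    m=g[y0:y1,x0:x1]>150;ys,xs=np.nonzero(m)
    if len(xs): print(nm,len(xs),onz(p,[(xs.mean()+x0,ys.mean()+y0)],.066).round(3))
m,cs=blobs(w,[20,100,80],[35,255,255],100)
for c in cs: print('yel',cv2.contourArea(c),onz(pw,cv2.boxPoints(cv2.minAreaRect(c)),.05)[:,:2].round(3).tolist())
m,cs=blobs(d,[20,100,80],[35,255,255],100)
for c in cs: print('yel d',cv2.contourArea(c),np.round(cv2.boxPoints(cv2.minAreaRect(c))).tolist(),onz(pd,cv2.boxPoints(cv2.minAreaRect(c)),.05)[:,:2].round(3).tolist())
print('front top w (left end outer)',onz(pw,W([(625,91),(799,95)]),.114)[:,:2].round(3).tolist())
print('front top d outer',onz(pd,D([(122,403),(236,548)]),.114)[:,:2].round(3).tolist())
print('floor w',onz(pw,W([(637,82)]),.022)[:,:2].round(3).tolist())
print('handle w',onz(pw,W([(674,117),(746,115)]),.07)[:,:2].round(3).tolist())
print('handle tri L',tri(pw,W([(674,117)])[0],pd,D([(124,455)])[0]),'R',tri(pw,W([(746,115)])[0],pd,D([(176,517)])[0]))
print('cab front top d',onz(pd,D([(212,358),(330,500)]),.125)[:,:2].round(3).tolist())
print('side wall top d', onz(pd,D([(128,400),(213,365),(327,495),(240,545)]),.102)[:,:2].round(3).tolist())
E
```

```text
filt w [[0.399, -0.192], [0.36, -0.335]] d [[0.4, -0.193], [0.362, -0.336]]
w 153 [[ 0.398 -0.192  0.066]]
w 188 [[ 0.361 -0.336  0.066]]
d 24 [[ 0.398 -0.192  0.066]]
d 50 [[ 0.362 -0.334  0.066]]
yel 3577.5 [[0.168, 0.051], [0.149, -0.545], [0.118, -0.551], [0.136, 0.055]]
yel 515.5 [[0.279, -0.271], [0.281, -0.302], [0.18, -0.319], [0.177, -0.286]]
yel 515.5 [[0.195, 0.136], [0.295, 0.112], [0.291, 0.08], [0.19, 0.102]]
yel 137.0 [[0.365, -0.29], [0.405, -0.318], [0.389, -0.338], [0.348, -0.31]]
yel 2716.5 [[0.319, -0.405], [0.428, -0.402], [0.412, -0.503], [0.301, -0.513]]
yel d 1298.5 [[256.0, 350.0], [295.0, 336.0], [307.0, 368.0], [268.0, 382.0]] [[0.317, -0.432], [0.423, -0.448], [0.404, -0.528], [0.305, -0.51]]
yel d 439.5 [[248.0, 69.0], [265.0, 63.0], [278.0, 98.0], [261.0, 104.0]] [[0.975, 0.835], [1.084, 0.852], [0.971, 0.534], [0.876, 0.526]]
front top w (left end outer) [[0.496, -0.146], [0.48, -0.426]]
front top d outer [[0.481, -0.165], [0.486, -0.446]]
floor w [[0.508, -0.18]]
handle w [[0.444, -0.241], [0.443, -0.373]]
handle tri L (array([ 0.44594685, -0.23571635,  0.08599035]), np.float64(0.002115228572830441)) R (array([ 0.44943343, -0.36086017,  0.09216064]), np.float64(0.005548853508847162))
cab front top d [[0.645, -0.158], [0.631, -0.45]]
side wall top d [[0.497, -0.156], [0.651, -0.156], [0.646, -0.433], [0.498, -0.44]]
```

```bash
python3 - <<'E'
from h import *
R=Rot.from_euler('xyz',[np.pi,0,-.035]).as_matrix()
for P in([.399,-.192,.26],[.399,-.192,.209],):delta(P,R)
# waypoints relative to TCP at f1 grasp
x=R.T@(np.array([.565,-.236,.231])-[.399,-.192,.209])/.6;print('f1 grasp->place',x)
x=R.T@(np.array([.361,-.335,.209])-[.565,-.236,.231])/.6;print('place1->f2 grasp',x)
x=R.T@(np.array([.565,-.366,.231])-[.361,-.335,.209])/.6;print('f2->place2',x)
E
```

```text
d [-0.0626  0.1554  0.4359] w [-0.0001  0.0001  0.0021]
d [-0.0626  0.1554  0.5209] w [-0.0001  0.0001  0.0021]
f1 grasp->place [ 0.27906337  0.06360706 -0.03666667]
place1->f2 grasp [-0.33401795  0.17679652  0.03666667]
f2->place2 [ 0.34159974  0.03973745 -0.03666667]
```

```bash
python3 -m pendant '[{"dx":-0.03,"dy":0.06,"dz":0.02,"wx":0,"wy":0,"wz":0},{"dx":-0.063,"dy":0.12,"dz":0.05,"wx":0,"wy":0,"wz":0},{"dx":-0.063,"dy":0.155,"dz":0.1,"wx":0,"wy":0,"wz":0},{"dx":-0.063,"dy":0.155,"dz":0.16,"wx":0,"wy":0,"wz":0},{"dx":-0.063,"dy":0.155,"dz":0.22,"wx":0,"wy":0,"wz":0},{"dx":-0.063,"dy":0.155,"dz":0.28,"wx":0,"wy":0,"wz":0},{"dx":-0.063,"dy":0.155,"dz":0.34,"wx":0,"wy":0,"wz":0},{"dx":-0.063,"dy":0.155,"dz":0.38,"wx":0,"wy":0,"wz":0},{"dx":-0.063,"dy":0.155,"dz":0.4,"wx":0,"wy":0,"wz":0},{"dx":-0.063,"dy":0.155,"dz":0.4,"wx":0,"wy":0,"wz":0},{"dx":-0.063,"dy":0.155,"dz":0.4,"wx":0,"wy":0,"wz":0},{"dx":-0.063,"dy":0.155,"dz":0.43,"wx":0,"wy":0,"wz":0},{"dx":-0.063,"dy":0.155,"dz":0.46,"wx":0,"wy":0,"wz":0},{"dx":-0.063,"dy":0.155,"dz":0.49,"wx":0,"wy":0,"wz":0},{"dx":-0.063,"dy":0.155,"dz":0.51,"wx":0,"wy":0,"wz":0},{"dx":-0.063,"dy":0.155,"dz":0.521,"wx":0,"wy":0,"wz":0},{"dx":-0.063,"dy":0.155,"dz":0.521,"wx":0,"wy":0,"wz":0},{"dx":-0.063,"dy":0.155,"dz":0.521,"wx":0,"wy":0,"wz":0}]' 78 25
python3 -m pendant '[{"dx":0,"dy":0,"dz":0,"wx":0,"wy":0,"wz":0},{"dx":0,"dy":0,"dz":0,"wx":0,"wy":0,"wz":0},{"dx":0,"dy":0,"dz":0,"wx":0,"wy":0,"wz":0},{"dx":0,"dy":0,"dz":0,"wx":0,"wy":0,"wz":0},{"dx":0,"dy":0,"dz":0,"wx":0,"wy":0,"wz":0},{"dx":0,"dy":0,"dz":0,"wx":0,"wy":0,"wz":0},{"dx":0,"dy":0,"dz":0,"wx":0,"wy":0,"wz":0}]' 0 25
```

```text
time: 23.1
tcp_pos: [0.3995, -0.1919, 0.2099]
ee_rot: [3.141, -0.001, -0.031]
contact_force: [0.5, 0.1, -0.7]
gripper_width: 0.78
time: 23.68
tcp_pos: [0.399, -0.1921, 0.2098]
ee_rot: [3.142, -0.001, -0.031]
contact_force: [-1.4, 2.2, 6.7]
gripper_width: 0.588
```

```bash
python3 -m pendant '[{"dx":0,"dy":0,"dz":-0.05,"wx":0,"wy":0,"wz":0},{"dx":0,"dy":0,"dz":-0.1,"wx":0,"wy":0,"wz":0},{"dx":0,"dy":0,"dz":-0.15,"wx":0,"wy":0,"wz":0},{"dx":0,"dy":0,"dz":-0.2,"wx":0,"wy":0,"wz":0},{"dx":0,"dy":0,"dz":-0.25,"wx":0,"wy":0,"wz":0},{"dx":0,"dy":0,"dz":-0.26,"wx":0,"wy":0,"wz":0},{"dx":0.05,"dy":0.02,"dz":-0.26,"wx":0,"wy":0,"wz":0},{"dx":0.1,"dy":0.04,"dz":-0.26,"wx":0,"wy":0,"wz":0},{"dx":0.15,"dy":0.064,"dz":-0.26,"wx":0,"wy":0,"wz":0},{"dx":0.2,"dy":0.064,"dz":-0.26,"wx":0,"wy":0,"wz":0},{"dx":0.25,"dy":0.064,"dz":-0.26,"wx":0,"wy":0,"wz":0},{"dx":0.279,"dy":0.064,"dz":-0.26,"wx":0,"wy":0,"wz":0},{"dx":0.279,"dy":0.064,"dz":-0.26,"wx":0,"wy":0,"wz":0},{"dx":0.279,"dy":0.064,"dz":-0.26,"wx":0,"wy":0,"wz":0}]' 0 25
python3 - <<'E'
from h import *
d,pd=snap('side','d13')
w,pw=snap('wrist','w13')
cv2.imwrite('pics/m13.png',cv2.cvtColor(np.hstack([cv2.resize(d[150:340,200:400],(400,400)),cv2.resize(w,(400,400))]),cv2.COLOR_RGB2BGR))
E
```

```text
time: 24.85
tcp_pos: [0.5651, -0.2357, 0.3632]
ee_rot: [-3.141, 0.003, -0.032]
contact_force: [-0.0, -0.4, -2.6]
gripper_width: 0.587
```

```bash
python3 -m pendant '[{"dx":0,"dy":0,"dz":0.05,"wx":0,"wy":0,"wz":0},{"dx":0,"dy":0,"dz":0.1,"wx":0,"wy":0,"wz":0},{"dx":0,"dy":0,"dz":0.14,"wx":0,"wy":0,"wz":0},{"dx":0,"dy":0,"dz":0.18,"wx":0,"wy":0,"wz":0},{"dx":0,"dy":0,"dz":0.2,"wx":0,"wy":0,"wz":0},{"dx":0,"dy":0,"dz":0.212,"wx":0,"wy":0,"wz":0},{"dx":0,"dy":0,"dz":0.218,"wx":0,"wy":0,"wz":0},{"dx":0,"dy":0,"dz":0.222,"wx":0,"wy":0,"wz":0},{"dx":0,"dy":0,"dz":0.222,"wx":0,"wy":0,"wz":0},{"dx":0,"dy":0,"dz":0.222,"wx":0,"wy":0,"wz":0}]' 0 25
```

```text
time: 25.78
tcp_pos: [0.565, -0.2359, 0.2329]
ee_rot: [3.141, -0.002, -0.031]
contact_force: [-0.1, 0.5, -2.1]
gripper_width: 0.587
```

```bash
python3 -m pendant '[{"dx":0,"dy":0,"dz":0.002,"wx":0,"wy":0,"wz":0},{"dx":0,"dy":0,"dz":0.004,"wx":0,"wy":0,"wz":0},{"dx":0,"dy":0,"dz":0.004,"wx":0,"wy":0,"wz":0},{"dx":0,"dy":0,"dz":0.004,"wx":0,"wy":0,"wz":0}]' 0 25
python3 -m pendant '[{"dx":0,"dy":0,"dz":0,"wx":0,"wy":0,"wz":0},{"dx":0,"dy":0,"dz":0,"wx":0,"wy":0,"wz":0},{"dx":0,"dy":0,"dz":0,"wx":0,"wy":0,"wz":0},{"dx":0,"dy":0,"dz":0,"wx":0,"wy":0,"wz":0},{"dx":0,"dy":0,"dz":0,"wx":0,"wy":0,"wz":0},{"dx":0,"dy":0,"dz":-0.04,"wx":0,"wy":0,"wz":0},{"dx":0,"dy":0,"dz":-0.1,"wx":0,"wy":0,"wz":0},{"dx":0,"dy":0,"dz":-0.16,"wx":0,"wy":0,"wz":0},{"dx":0,"dy":0,"dz":-0.22,"wx":0,"wy":0,"wz":0},{"dx":-0.06,"dy":0.04,"dz":-0.22,"wx":0,"wy":0,"wz":0},{"dx":-0.12,"dy":0.08,"dz":-0.22,"wx":0,"wy":0,"wz":0},{"dx":-0.18,"dy":0.12,"dz":-0.22,"wx":0,"wy":0,"wz":0},{"dx":-0.25,"dy":0.177,"dz":-0.22,"wx":0,"wy":0,"wz":0},{"dx":-0.334,"dy":0.177,"dz":-0.22,"wx":0,"wy":0,"wz":0},{"dx":-0.334,"dy":0.177,"dz":-0.2,"wx":0,"wy":0,"wz":0},{"dx":-0.334,"dy":0.177,"dz":-0.2,"wx":0,"wy":0,"wz":0}]' 75 25
python3 - <<'E'
from h import *
d,pd=snap('side','d14')
g=d.min(2);x0,y0,x1,y1=240,290,268,325
for x0,y0,x1,y1 in((240,290,268,325),):
  m=g[y0:y1,x0:x1]>150;ys,xs=np.nonzero(m)
  if len(xs): print('f2',len(xs),onz(pd,[(xs.mean()+x0,ys.mean()+y0)],.066).round(3))
u=proj(pd,[.565,-.236,.088])[0];print('f1 expect px',u)
x,y=u.astype(int);sub=g[y-18:y+18,x-18:x+18];m=(sub>120)
hsv=cv2.cvtColor(d,cv2.COLOR_RGB2HSV)[y-18:y+18,x-18:x+18]
m=(hsv[...,1]<50)&(hsv[...,2]>120);ys,xs=np.nonzero(m);print(len(xs),xs.mean()+x-18,ys.mean()+y-18,onz(pd,[(xs.mean()+x-18,ys.mean()+y-18)],.088))
m=(hsv[...,2]<70);ys,xs=np.nonzero(m);print('dark',len(xs),xs.min()+x-18,xs.max()+x-18,ys.min()+y-18,ys.max()+y-18)
R=Rot.from_euler('xyz',[np.pi,0,-.035]).as_matrix();delta([.361,-.335,.209],R)
E
```

```text
time: 26.12
tcp_pos: [0.5661, -0.2358, 0.2318]
ee_rot: [3.141, -0.005, -0.031]
contact_force: [0.2, 1.4, 7.7]
gripper_width: 0.59
time: 27.45
tcp_pos: [0.3562, -0.3356, 0.348]
ee_rot: [-3.14, 0.002, -0.035]
contact_force: [-0.9, -0.3, -0.6]
gripper_width: 0.751
f1 expect px [297.18028735 246.13650978]
73 294.56164383561645 248.20547945205482 [[ 0.55404819 -0.23857787  0.088     ]]
dark 134 290 304 241 263
d [ 0.0044 -0.0013  0.2333] w [-0.0005  0.0006  0.0006]
```

```bash
python3 -m pendant '[{"dx":0.003,"dy":-0.001,"dz":0.04,"wx":0,"wy":0,"wz":0},{"dx":0.003,"dy":-0.001,"dz":0.09,"wx":0,"wy":0,"wz":0},{"dx":0.003,"dy":-0.001,"dz":0.13,"wx":0,"wy":0,"wz":0},{"dx":0.003,"dy":-0.001,"dz":0.17,"wx":0,"wy":0,"wz":0},{"dx":0.003,"dy":-0.001,"dz":0.2,"wx":0,"wy":0,"wz":0},{"dx":0.003,"dy":-0.001,"dz":0.22,"wx":0,"wy":0,"wz":0},{"dx":0.003,"dy":-0.001,"dz":0.232,"wx":0,"wy":0,"wz":0},{"dx":0.003,"dy":-0.001,"dz":0.232,"wx":0,"wy":0,"wz":0},{"dx":0.003,"dy":-0.001,"dz":0.232,"wx":0,"wy":0,"wz":0}]' 75 25
python3 -m pendant '[{"dx":0,"dy":0,"dz":0,"wx":0,"wy":0,"wz":0},{"dx":0,"dy":0,"dz":0,"wx":0,"wy":0,"wz":0},{"dx":0,"dy":0,"dz":0,"wx":0,"wy":0,"wz":0},{"dx":0,"dy":0,"dz":0,"wx":0,"wy":0,"wz":0},{"dx":0,"dy":0,"dz":0,"wx":0,"wy":0,"wz":0},{"dx":0,"dy":0,"dz":0,"wx":0,"wy":0,"wz":0},{"dx":0,"dy":0,"dz":0,"wx":0,"wy":0,"wz":0}]' 0 25
```

```text
time: 28.25
tcp_pos: [0.3636, -0.3351, 0.2104]
ee_rot: [3.141, 0.0, -0.031]
contact_force: [-0.3, 1.3, 1.1]
gripper_width: 0.748
time: 28.83
tcp_pos: [0.3634, -0.3352, 0.2111]
ee_rot: [3.141, -0.002, -0.031]
contact_force: [-0.4, 2.0, 7.2]
gripper_width: 0.587
```

```bash
python3 -m pendant '[{"dx":0,"dy":0,"dz":-0.05,"wx":0,"wy":0,"wz":0},{"dx":0,"dy":0,"dz":-0.1,"wx":0,"wy":0,"wz":0},{"dx":0,"dy":0,"dz":-0.15,"wx":0,"wy":0,"wz":0},{"dx":0,"dy":0,"dz":-0.2,"wx":0,"wy":0,"wz":0},{"dx":0,"dy":0,"dz":-0.25,"wx":0,"wy":0,"wz":0},{"dx":0,"dy":0,"dz":-0.26,"wx":0,"wy":0,"wz":0},{"dx":0.05,"dy":0.02,"dz":-0.26,"wx":0,"wy":0,"wz":0},{"dx":0.1,"dy":0.04,"dz":-0.26,"wx":0,"wy":0,"wz":0},{"dx":0.15,"dy":0.04,"dz":-0.26,"wx":0,"wy":0,"wz":0},{"dx":0.2,"dy":0.04,"dz":-0.26,"wx":0,"wy":0,"wz":0},{"dx":0.25,"dy":0.04,"dz":-0.26,"wx":0,"wy":0,"wz":0},{"dx":0.3,"dy":0.04,"dz":-0.26,"wx":0,"wy":0,"wz":0},{"dx":0.338,"dy":0.04,"dz":-0.26,"wx":0,"wy":0,"wz":0},{"dx":0.338,"dy":0.04,"dz":-0.26,"wx":0,"wy":0,"wz":0},{"dx":0.338,"dy":0.04,"dz":-0.26,"wx":0,"wy":0,"wz":0}]' 0 25
python3 -m pendant '[{"dx":0,"dy":0,"dz":0.05,"wx":0,"wy":0,"wz":0},{"dx":0,"dy":0,"dz":0.1,"wx":0,"wy":0,"wz":0},{"dx":0,"dy":0,"dz":0.14,"wx":0,"wy":0,"wz":0},{"dx":0,"dy":0,"dz":0.18,"wx":0,"wy":0,"wz":0},{"dx":0,"dy":0,"dz":0.2,"wx":0,"wy":0,"wz":0},{"dx":0,"dy":0,"dz":0.212,"wx":0,"wy":0,"wz":0},{"dx":0,"dy":0,"dz":0.22,"wx":0,"wy":0,"wz":0},{"dx":0,"dy":0,"dz":0.224,"wx":0,"wy":0,"wz":0},{"dx":0,"dy":0,"dz":0.224,"wx":0,"wy":0,"wz":0},{"dx":0,"dy":0,"dz":0.224,"wx":0,"wy":0,"wz":0}]' 0 25
```

```text
time: 30.08
tcp_pos: [0.5657, -0.3651, 0.3644]
ee_rot: [-3.141, 0.002, -0.031]
contact_force: [-0.7, -0.3, -2.5]
gripper_width: 0.586
time: 30.92
tcp_pos: [0.5654, -0.3656, 0.2333]
ee_rot: [3.141, -0.002, -0.031]
contact_force: [0.4, -1.2, -1.9]
gripper_width: 0.588
```

```bash
python3 -m pendant '[{"dx":0,"dy":0,"dz":0.002,"wx":0,"wy":0,"wz":0},{"dx":0,"dy":0,"dz":0.003,"wx":0,"wy":0,"wz":0},{"dx":0,"dy":0,"dz":0.003,"wx":0,"wy":0,"wz":0},{"dx":0,"dy":0,"dz":0.003,"wx":0,"wy":0,"wz":0}]' 0 25
python3 -m pendant '[{"dx":0,"dy":0,"dz":0,"wx":0,"wy":0,"wz":0},{"dx":0,"dy":0,"dz":0,"wx":0,"wy":0,"wz":0},{"dx":0,"dy":0,"dz":0,"wx":0,"wy":0,"wz":0},{"dx":0,"dy":0,"dz":0,"wx":0,"wy":0,"wz":0},{"dx":0,"dy":0,"dz":0,"wx":0,"wy":0,"wz":0},{"dx":0,"dy":0,"dz":-0.04,"wx":0,"wy":0,"wz":0},{"dx":0,"dy":0,"dz":-0.1,"wx":0,"wy":0,"wz":0},{"dx":0,"dy":0,"dz":-0.16,"wx":0,"wy":0,"wz":0},{"dx":0,"dy":0,"dz":-0.22,"wx":0,"wy":0,"wz":0},{"dx":-0.06,"dy":-0.03,"dz":-0.22,"wx":0,"wy":0,"wz":0},{"dx":-0.12,"dy":-0.06,"dz":-0.22,"wx":0,"wy":0,"wz":0},{"dx":-0.18,"dy":-0.1,"dz":-0.22,"wx":0,"wy":0,"wz":0},{"dx":-0.24,"dy":-0.1,"dz":-0.22,"wx":0,"wy":0,"wz":0},{"dx":-0.278,"dy":-0.1,"dz":-0.22,"wx":0,"wy":0,"wz":0},{"dx":-0.278,"dy":-0.1,"dz":-0.22,"wx":0,"wy":0,"wz":0},{"dx":-0.278,"dy":-0.1,"dz":-0.22,"wx":0,"wy":0,"wz":0}]' 75 25
python3 - <<'E'
from h import *
d,pd=snap('side','d15');w,pw=snap('wrist','w15');s,ps=snap('scene','s15')
A=cv2.resize(s[170:330,90:260],(400,300));B=cv2.resize(w,(400,300));C=cv2.resize(d[180:340,200:400],(400,300));D=cv2.resize(s[90:240,260:450],(400,300))
cv2.imwrite('pics/m15.png',cv2.cvtColor(np.vstack([np.hstack([A,B]),np.hstack([C,D])]),cv2.COLOR_RGB2BGR))
E
```

```text
time: 31.25
tcp_pos: [0.5661, -0.3655, 0.2332]
ee_rot: [3.14, -0.005, -0.031]
contact_force: [-1.2, 4.3, 10.0]
gripper_width: 0.589
time: 32.58
tcp_pos: [0.399, -0.3002, 0.3628]
ee_rot: [3.141, -0.001, -0.032]
contact_force: [-0.1, -0.4, 0.5]
gripper_width: 0.751
```

View pics/m15.png

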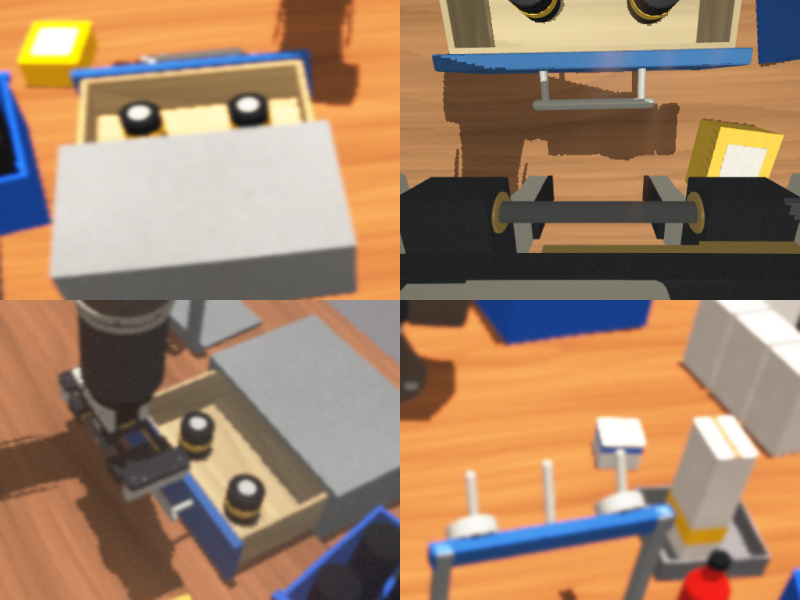

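Both filters stand upright in the drawer (scene crop 140,115 and 248,110), both wrenches hang, and the carton is in the tray. That was the last picture I can view, so I'll close the drawer by force and pixel numbers.

```bash
python3 - <<'E'
from h import *
w,pw=load('w15')
W=lambda a:[((x-400)*1.28,y*1.28) for x,y in a]
for z in(.07,.087):print(onz(pw,W([(535,104),(652,104)]),z).round(3).tolist())
E
python3 -m pendant '[{"dx":-0.005,"dy":0,"dz":0.05,"wx":0,"wy":0,"wz":0},{"dx":-0.005,"dy":0,"dz":0.1,"wx":0,"wy":0,"wz":0},{"dx":-0.005,"dy":0,"dz":0.15,"wx":0,"wy":0,"wz":0},{"dx":-0.005,"dy":0,"dz":0.19,"wx":0,"wy":0,"wz":0},{"dx":-0.005,"dy":0,"dz":0.216,"wx":0,"wy":0,"wz":0},{"dx":-0.005,"dy":0,"dz":0.216,"wx":0,"wy":0,"wz":0},{"dx":-0.005,"dy":0,"dz":0.216,"wx":0,"wy":0,"wz":0},{"dx":-0.005,"dy":0,"dz":0.216,"wx":0,"wy":0,"wz":0},{"dx":-0.005,"dy":0,"dz":0.216,"wx":0,"wy":0,"wz":0}]' 0 25
```

```text
[[0.451, -0.229, 0.07], [0.447, -0.364, 0.07]]
[[0.453, -0.234, 0.087], [0.449, -0.36, 0.087]]
time: 33.48
tcp_pos: [0.398, -0.3004, 0.2336]
ee_rot: [3.141, -0.002, -0.031]
contact_force: [-0.5, 0.2, -0.3]
gripper_width: 0.134
```

```bash
python3 -m pendant '[{"dx":0.02,"dy":0,"dz":0,"wx":0,"wy":0,"wz":0},{"dx":0.04,"dy":0,"dz":0,"wx":0,"wy":0,"wz":0},{"dx":0.05,"dy":0,"dz":0,"wx":0,"wy":0,"wz":0},{"dx":0.058,"dy":0,"dz":0,"wx":0,"wy":0,"wz":0},{"dx":0.066,"dy":0,"dz":0,"wx":0,"wy":0,"wz":0},{"dx":0.074,"dy":0,"dz":0,"wx":0,"wy":0,"wz":0},{"dx":0.082,"dy":0,"dz":0,"wx":0,"wy":0,"wz":0},{"dx":0.09,"dy":0,"dz":0,"wx":0,"wy":0,"wz":0},{"dx":0.098,"dy":0,"dz":0,"wx":0,"wy":0,"wz":0},{"dx":0.106,"dy":0,"dz":0,"wx":0,"wy":0,"wz":0},{"dx":0.114,"dy":0,"dz":0,"wx":0,"wy":0,"wz":0},{"dx":0.122,"dy":0,"dz":0,"wx":0,"wy":0,"wz":0},{"dx":0.13,"dy":0,"dz":0,"wx":0,"wy":0,"wz":0},{"dx":0.138,"dy":0,"dz":0,"wx":0,"wy":0,"wz":0},{"dx":0.146,"dy":0,"dz":0,"wx":0,"wy":0,"wz":0},{"dx":0.154,"dy":0,"dz":0,"wx":0,"wy":0,"wz":0},{"dx":0.162,"dy":0,"dz":0,"wx":0,"wy":0,"wz":0},{"dx":0.17,"dy":0,"dz":0,"wx":0,"wy":0,"wz":0},{"dx":0.178,"dy":0,"dz":0,"wx":0,"wy":0,"wz":0},{"dx":0.186,"dy":0,"dz":0,"wx":0,"wy":0,"wz":0}]' 0 25
python3 - <<'E'
from h import *
a,_=load('s15');s,ps=snap('scene','s16')
m,cs=blobs(s[170:330,90:260].copy(),[100,120,60],[125,255,255],60)
for c in cs: print('blue',cv2.contourArea(c),[90+cv2.boundingRect(c)[0],170+cv2.boundingRect(c)[1]],cv2.boundingRect(c)[2:])
E
```

```text
time: 35.15
tcp_pos: [0.5091, -0.3037, 0.2325]
ee_rot: [-3.142, 0.0, -0.031]
contact_force: [-1.3, 1.0, -0.1]
gripper_width: 0.003
blue 265.5 [120, 216] (104, 17)
blue 825.5 [90, 209] (21, 86)
```

```bash
python3 -m pendant '[{"dx":0.008,"dy":0,"dz":0,"wx":0,"wy":0,"wz":0},{"dx":0.016,"dy":0,"dz":0,"wx":0,"wy":0,"wz":0},{"dx":0.024,"dy":0,"dz":0,"wx":0,"wy":0,"wz":0},{"dx":0.032,"dy":0,"dz":0,"wx":0,"wy":0,"wz":0},{"dx":0.04,"dy":0,"dz":0,"wx":0,"wy":0,"wz":0},{"dx":0.048,"dy":0,"dz":0,"wx":0,"wy":0,"wz":0},{"dx":0.056,"dy":0,"dz":0,"wx":0,"wy":0,"wz":0},{"dx":0.064,"dy":0,"dz":0,"wx":0,"wy":0,"wz":0},{"dx":0.072,"dy":0,"dz":0,"wx":0,"wy":0,"wz":0},{"dx":0.08,"dy":0,"dz":0,"wx":0,"wy":0,"wz":0},{"dx":0.086,"dy":0,"dz":0,"wx":0,"wy":0,"wz":0},{"dx":0.09,"dy":0,"dz":0,"wx":0,"wy":0,"wz":0},{"dx":0.094,"dy":0,"dz":0,"wx":0,"wy":0,"wz":0},{"dx":0.098,"dy":0,"dz":0,"wx":0,"wy":0,"wz":0},{"dx":0.1,"dy":0,"dz":0,"wx":0,"wy":0,"wz":0}]' 0 25
```

```text
time: 36.45
tcp_pos: [0.5689, -0.3056, 0.2325]
ee_rot: [3.142, -0.0, -0.031]
contact_force: [-1.3, 0.4, -0.2]
gripper_width: 0.006
```

```bash
python3 -m pendant '[{"dx":0.003,"dy":0,"dz":0,"wx":0,"wy":0,"wz":0},{"dx":0.006,"dy":0,"dz":0,"wx":0,"wy":0,"wz":0},{"dx":0.009,"dy":0,"dz":0,"wx":0,"wy":0,"wz":0},{"dx":0.011,"dy":0,"dz":0,"wx":0,"wy":0,"wz":0},{"dx":0.011,"dy":0,"dz":0,"wx":0,"wy":0,"wz":0}]' 0 25
```

```text
time: 36.87
tcp_pos: [0.5755, -0.3058, 0.2325]
ee_rot: [3.141, -0.0, -0.031]
contact_force: [-0.5, -0.3, -0.0]
gripper_width: 0.008
```

```bash
python3 -m pendant '[{"dx":0.003,"dy":0,"dz":0,"wx":0,"wy":0,"wz":0},{"dx":0.006,"dy":0,"dz":0,"wx":0,"wy":0,"wz":0},{"dx":0.008,"dy":0,"dz":0,"wx":0,"wy":0,"wz":0},{"dx":0.008,"dy":0,"dz":0,"wx":0,"wy":0,"wz":0}]' 0 25
```

```text
time: 37.2
tcp_pos: [0.5795, -0.3059, 0.2324]
ee_rot: [-3.141, 0.002, -0.031]
contact_force: [-4.8, 0.7, 1.8]
gripper_width: 0.003
```

```bash
python3 -m pendant '[{"dx":0.002,"dy":0,"dz":0,"wx":0,"wy":0,"wz":0},{"dx":0.004,"dy":0,"dz":0,"wx":0,"wy":0,"wz":0},{"dx":0.004,"dy":0,"dz":0,"wx":0,"wy":0,"wz":0}]' 0 25
```

```text
time: 37.45
tcp_pos: [0.5803, -0.306, 0.2324]
ee_rot: [-3.141, 0.006, -0.032]
contact_force: [-12.3, 1.3, 7.6]
gripper_width: 0.005
```

The force rose to 12 N with almost no motion, so the drawer is against its stop. Backing off and checking by numbers.

```bash
python3 -m pendant '[{"dx":-0.03,"dy":0,"dz":0,"wx":0,"wy":0,"wz":0},{"dx":-0.08,"dy":0,"dz":0,"wx":0,"wy":0,"wz":0},{"dx":-0.14,"dy":0,"dz":-0.03,"wx":0,"wy":0,"wz":0},{"dx":-0.2,"dy":0,"dz":-0.09,"wx":0,"wy":0,"wz":0},{"dx":-0.2,"dy":0,"dz":-0.15,"wx":0,"wy":0,"wz":0},{"dx":-0.2,"dy":0,"dz":-0.21,"wx":0,"wy":0,"wz":0},{"dx":-0.2,"dy":0,"dz":-0.27,"wx":0,"wy":0,"wz":0},{"dx":-0.2,"dy":0,"dz":-0.33,"wx":0,"wy":0,"wz":0},{"dx":-0.2,"dy":0,"dz":-0.35,"wx":0,"wy":0,"wz":0},{"dx":-0.2,"dy":0,"dz":-0.35,"wx":0,"wy":0,"wz":0},{"dx":-0.2,"dy":0,"dz":-0.35,"wx":0,"wy":0,"wz":0}]' 0 25
python3 - <<'E'
from h import *
d,pd=snap('side','d17');s,ps=snap('scene','s17');w,pw=snap('wrist','w17')
print(arm.state()['tcp_pos'].round(3),arm.state()['gripper_width'])
# drawer front edge lies against cabinet face? gap colours: wood pixels remaining between front and cabinet
for n,im,p in(('side',d,pd),('wrist',w,pw)):
  m,cs=blobs(im,[100,120,50],[125,255,255],150)
  for c in cs:
    b=onz(p,cv2.boxPoints(cv2.minAreaRect(c)),.114)[:,:2].round(3).tolist();print(n,'blue',cv2.contourArea(c),b)
m,cs=blobs(s,[100,120,50],[125,255,255],40)
for c in cs:
  bb=cv2.boundingRect(c)
  if 90<bb[0]<260 and 150<bb[1]<330: print('scene blue',bb)
# changes at stand/tray in the scene picture since both hung
a,_=load('s15');df=cv2.absdiff(a,s).max(2)
for nm,(y0,y1,x0,x1) in dict(pegs=(150,230,270,400),tray=(100,230,370,440),white_box=(140,180,340,385),stock_box=(170,225,90,140)).items():print(nm,'changed px',int((df[y0:y1,x0:x1]>60).sum()),'of',(y1-y0)*(x1-x0))
m,cs=blobs(d,[0,120,50],[8,255,255],40)
for c in cs: print('red',np.round(cv2.minAreaRect(c)[0]),cv2.contourArea(c))
E
```

```text
time: 38.37
tcp_pos: [0.4627, -0.3022, 0.4438]
ee_rot: [3.141, -0.004, -0.031]
contact_force: [-0.2, 0.4, -0.5]
gripper_width: 0.008
[ 0.462 -0.302  0.441] 0.006093258414681225
side blue 1905.5 [[0.434, -0.536], [0.684, -0.456], [0.748, -0.768], [0.532, -0.801]]
side blue 241.0 [[0.626, -0.267], [0.643, -0.263], [0.64, -0.446], [0.625, -0.449]]
side blue 2321.0 [[-0.135, 0.907], [0.009, 0.831], [-0.091, 0.112], [-0.192, 0.168]]
side blue 2517.5 [[1.139, 0.079], [1.371, 0.245], [1.455, -0.066], [1.237, -0.187]]
wrist blue 12024.0 [[0.621, -0.442], [0.618, -0.538], [0.481, -0.567], [0.484, -0.457]]
wrist blue 1377.0 [[0.625, -0.351], [0.622, -0.431], [0.606, -0.433], [0.609, -0.351]]
wrist blue 3517.5 [[0.63, -0.159], [0.625, -0.343], [0.606, -0.343], [0.612, -0.155]]
pegs changed px 15 of 10400
tray changed px 0 of 9100
white_box changed px 0 of 1800
stock_box changed px 274 of 2750
red [246. 136.] 228.5
```

```bash
python3 - <<'E'
from h import *
for n in('d0','d17'):
  im,p=load(n);m,cs=blobs(im,[20,100,100],[35,255,255],800);print(n,[np.round(cv2.minAreaRect(c)[0],1) for c in cs])
for n in('s1','s17'):
  im,p=load(n);m,cs=blobs(im[160:230,90:140].copy(),[20,100,100],[35,255,255],50);print(n,[np.round(cv2.minAreaRect(c)[0],1) for c in cs])
  m,cs=blobs(im[200:280,370:430].copy(),[0,120,50],[8,255,255],100);print(n,'spray',[np.round(cv2.minAreaRect(c)[0],1) for c in cs])
arm.finish_job()
E
```

```text
d0 [array([281.8, 359. ])]
d17 [array([281.7, 358.7])]
s1 [array([23., 37.])]
s1 spray [array([31.3, 42.1])]
s17 [array([23. , 37.5])]
s17 spray [array([31.3, 42.1])]
the job is handed in; nothing more can be done
```

The job is handed in at about 38 s on the robot's clock; no verdict was reported.

**What I did:**
- Stood the white carton in the grey tray.
- Hung the two wrenches present on peg1 and peg3; there was no third.
- Stood both filters in the drawer and pushed it shut by its handle.

**Last checks:**
- **Drawer:** it met its stop. The force rose from 1 N to 12 N over about 1 mm of travel, and its front edge measured x ≈ 0.63 against the cabinet face at 0.64.
- **Carton and wrenches:** the last picture I viewed, taken before the push, showed the carton standing in the tray and both rings on their pegs. The scene view barely changed at the pegs (15 of 10,400 pixels) and not at all at the tray.
- **Bystanders:** the spray bottle and yellow box are within half a pixel of where they started. There was no change around the white box across the push, but I did not compare it with its starting position.
- **Robot:** clear of everything at hand-in.

**Not confirmed or in disagreement:**
- **Filters:** I could not see them after the drawer closed. They stood upright just before, and I pushed slowly.
- **Yellow box:** 274 pixels differed in a simple picture comparison around it. Its measured position had not moved, so I put that down to the closing drawer and its shadow.
- **Hanging wrenches:** the arm hid the handles from the side camera at the end, so their final state rests on the scene camera alone.
- **Refused move:** one early move was rejected because I left out some required keys; nothing moved.

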